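# Bar the bead tubes and hold the sprung cabinet lid at its mark

### The job

Get the bead cabinet ready for someone to pick from: with the lid still shut, lay the wooden retaining bar centrally across the two notched black cheeks over the bead tubes, lowering it rather than dropping it, and let go of it. Then lift the blue spring-loaded lid until the yellow pointer on its side lines up with the red mark, and finish while still holding the lid steady there with the gripper, because it springs shut if let go. Leave the red mark, the bead tray, the jar, the glass dish and the pliers where they are.

Things in the scene. Friction and masses are not known exactly. Their poses are not given: they have to be found in the camera images.
- cabinet: Fixed grey parts cabinet, 200 deep (own x) x 220 wide (own y) mm, yaw varies. Origin: centre of its underside; own x runs from the drawer fronts to the lid hinge, z up. Front (x -100 to -35): six bead tubes, tops at z 88, between two black cheeks at y -102 and +102, 14 thick, tops at z 106, each notched for the bar. Rear (x -30 to 100): blue lid, top at z 111 when shut.
- seat (a point): Point midway between the two notches, level with their floors (cabinet x -68, y 0, z 92 mm); axes as the cabinet's. Each notch is 28 wide along x and 14 deep. The laid bar's origin belongs here, the bar lying along the cabinet's y.
- bar: Loose light-wood retaining bar, 240 long (own y) x 20 wide (own x) x 12 thick mm, about 100 g, flat on the table beside the cabinet. In the middle of its top stands a dark wood grip block, 14 along the bar x 24 across it, from z 12 to z 46. Origin: centre of its underside. Either way round is right.
- lid (a joint): Angle of the blue lid (rad): 0 shut, grows as the front edge rises, stop at 1.4. A spring always pulls it shut: raising it by its grip takes about 3 N at first and 5 N near the marks.
- lid_grip (a point): Grip point on the lid's upright white fin near its front edge. The fin is 24 along cabinet x, 12 thick along y, and stands 42 mm above the lid's top face; this point is 28 above that face. Lid shut: cabinet x -6, y 0, z 139 mm; from the hinge line 106 to -x and 31 up. Turns with the lid; axes as the cabinet's when shut.
- lid_hinge (a point): Middle of the lid's hinge line, which runs along the cabinet's y, at cabinet x 100, z 108 mm. Fixed to the cabinet; axes as the cabinet's. The lid, 130 from hinge to front edge, 216 wide, 6 thick, is centred on the plane through this line.
- lid_pointer (a point): Yellow pointer on the lid's side edge at the cabinet's -y side, 120 mm from the hinge line. Turns with the lid.
- mark (a joint): Angle of the red mark on the same scale as the lid's angle (rad): the lid is at the mark when both are equal. Set anew each time between 0.40 and 0.70, then stays unless pushed.
- mark_tip (a point): The red tip of a thin aluminium arm pivoted on the hinge line, just outside the cabinet's -y side (outer face at cabinet y -132 mm), 120 mm from the hinge line. Coincides with lid_pointer when the lid stands at the mark.
- tray: Bystander: loose orange bead tray, 150 x 110 x 16 mm, origin centre of its underside, on the other side of the cabinet from the bar.
- jar: Bystander: lidded stoneware jar, 84 across, 106 high mm, origin centre of its underside.
- dish: Bystander: small green glass votive dish, 68 across, 55 high mm, origin centre of its underside.
- pliers: Bystander: steel crimping pliers with blue handles lying flat near the robot, about 147 long x 50 wide x 12 high mm, origin at the pivot, own x towards the jaws.

How it is judged:
By the outcome, as a careful person would: the job done as asked, in the order asked, and still so for the second after the job is handed in, while the arm keeps its last pose, push and grip.
It also fails if it takes over 51 s, if anything falls off the work surface, if the arm or the gripper's body presses on something with over 40 N, if the wrist force passes 120 N, or if a joint passes its speed limit or range.

### The arm

A 7-joint arm with a two-finger parallel gripper is mounted at the origin on the work surface. World frame = base frame: x ahead of the robot, y to its left, z up, the work surface at z = 0. Lengths are in m, angles in rad, forces in N, time in s.
With the tool pointing down it reaches from about 0.425 to 0.925 m from the base axis. Payload 6.8 kg.
Tool frame: the origin (TCP) lies on the centre line of the jaws, within the pads' length; the fingertips stand 19 mm ahead of it and the grasp point (between the pads) is the TCP (r.tip_extent is the y of the fingertips in the tool frame, in m); y points along the fingers, z is the direction in which the jaws open and shut, and the axes are right-handed (so a half turn about y gives the same grasp; the last joint's range is limited). The gripper opens to 85 mm and grips with 20 to 120 N. Pads are 22 mm wide; open, the fingers measure 114 mm over their backs; the gripper's body (76 mm by 85 mm) begins 54 mm behind the grasp point. The pads swing forward as they close: fully open they stand 13 mm farther back than shut.
Start: joints at [-1.407, 0.477, 0.022, 1.555, -0.011, 1.109, -0.083], TCP at [0.181, 0.65, 0.222] pointing down, gripper open.
Joint ranges: [-2.96, 2.96], [-0.34, 2.1], [-1.41, 1.46], [0.24, 2.44], [-1.37, 4.51], [0.17, 1.92], [-2.96, 2.96]. Speed limits (rad/s): [2.39, 2.39, 3.14, 3.14, 3.14, 3.14, 3.14].

### API

Orientations are given as a rotation vector (axis times angle).
In Python, from bench import r gives the robot as it stands. The module is installed in compiled form; this text tells all that it offers.
- The arm moves only by the tool jog_arm, never from a script. Its argument "motion" is a list of rows, each a list of 3 entries, a list of its own where there are three numbers: the opening, from 0 (shut) to 1 (fully open), then the shift along the tool's x, y, z in m, then the turn, a rotation vector about the tool's x, y, z in degrees. A call has 1 to 10 rows; each row shifts and turns the commanded pose from where the row before left it, along the tool's axes as they then stand; what a row does not reach is not made up. A row lasts 1/12 s, in which the tool goes at most 41.7 mm and 7.16 degrees, less where a joint would pass 70% of its speed; a pose out of reach is approached as far as the arm can. A call with a gripper value outside its range is refused whole. The fingers move at their own pace and stop on an object; "force" is the grip in N (left out, the last holds). Time passes only in rows, so rows that do not move let the fingers close. It gives the time, the measured TCP pose, the force and the opening at its end, in the units of the state.
- r.get_obs(): the state, without advancing time (a new reading comes with each control period).
- r.grab_frame(name): name is "scene" or "top" or "wrist"; returns a dict with "image" (480x640x3 uint8, red, green, blue), "range_z" (480x640 float32, m along the optical axis (not along the pixel's ray), 0 where there is no reading), "fx", "fy", "cx", "cy" (pixels), "xyz" and "orientation" of the camera in the world. Camera axes: x right, y down, z forward; pixel columns grow to the right and rows downward; lengths in m; the calibration is good to about 2 mm. The wrist camera is an equidistant fisheye: a pixel r from the principal point sees the ray r / f radians off the axis. A picture is of the moment at which its call begins.
- r.hand_in(): hands the job in, once; it reports no verdict.
The state is a dict: "clock": time; "joints": joint angles; "qvel": joint speeds; "tau": joint torques, N m; "tcp_pos": TCP position; "orientation": TCP orientation; "contact_force": force on the tool from outside, world axes, zero at the start; "moment": the same for the moment, N m; "grip_width": finger opening in m.
Only numpy, scipy, OpenCV 4.12 (cv2) and the standard library are available. Lean on these libraries where they do the work, as an engineer would, in place of code of your own. Each camera call takes 0.05 s, during which the arm holds its last target.

## Working session

There is one attempt and no reset: what is moved stays moved. The work goes in short steps, Python scripts to look and compute and a tool call to move; the robot and the scene stay as the last step left them, time stands still between calls to the robot, and variables do not carry over. Pictures are saved under pics/ and viewed, and the job is handed in when it is done.

Besides the shell and the picture viewer there is one more tool, called after ">>>" as name([rows], argument=value, ...), one row to a line, values as JSON. jog_arm: Moves the arm, as the interface text tells. Its arguments: {"type":"object","properties":{"motion":{"type":"array","items":{"type":"array"}},"force":{"type":"number"}},"required":["motion"]}

```bash
mkdir -p pics; cat > h.py <<'E'
import numpy as np, cv2
from bench import r
from scipy.spatial.transform import Rotation as R
def rot(o):
    o=np.array(o,float)
    return R.from_rotvec(o).as_matrix() if o.shape==(3,) else (R.from_quat(o).as_matrix() if o.shape==(4,) else o)
def grab(n,save):
    f=r.grab_frame(n); cv2.imwrite('pics/'+save+'.png',f['image'][:,:,::-1]); np.savez('pics/'+save+'.npz',**{k:np.array(v) for k,v in f.items()}); return f
def load(s): return dict(np.load('pics/'+s+'.npz'))
def cloud(f):
    z=f['range_z'];v,u=np.mgrid[:480,:640]
    p=np.stack([(u-f['cx'])/f['fx']*z,(v-f['cy'])/f['fy']*z,z],-1)
    return p@rot(f['orientation']).T+f['xyz']
def proj(f,P):
    p=(np.atleast_2d(P)-f['xyz'])@rot(f['orientation'])
    return np.c_[p[:,0]/p[:,2]*f['fx']+f['cx'],p[:,1]/p[:,2]*f['fy']+f['cy']]
def ray(f,u,v,z):
    d=rot(f['orientation'])@np.array([(u-f['cx'])/f['fx'],(v-f['cy'])/f['fy'],1]); t=(z-f['xyz'][2])/d[2]; return f['xyz']+t*d
E
python3 - <<'E'
from h import *
np.set_printoptions(precision=4,suppress=True)
print(r.get_obs(), r.tip_extent)
for n in('scene','top','wrist'):
    f=grab(n,n+'0'); print(n,f['xyz'],f['orientation'],f['fx'],f['cx'],f['cy'])
E
```

```text
{'clock': 0.0, 'joints': array([-1.4071,  0.4778,  0.0223,  1.5565, -0.0115,  1.1093, -0.0831]), 'qvel': array([-0.0003, -0.0017,  0.0015,  0.0004,  0.0005, -0.0006, -0.0017]), 'tau': array([ -0.    , -59.6422,   1.6076, -28.1202,   0.0124,   0.0092,
         0.    ]), 'tcp_pos': array([0.1811, 0.6496, 0.221 ]), 'orientation': array([-1.5621,  0.2135, -0.2133]), 'contact_force': array([ 1.0043, -0.4732, -0.4199]), 'moment': array([ 0.0357,  0.0275, -0.0295]), 'grip_width': 0.08575621158791621} 0.019
scene [1.3715 0.067  0.6723] [-1.5716 -1.6961  0.9205] 518.5240086474254 320.63284232062625 241.4261848393827
top [0.3732 0.0126 1.2627] [-2.1256  2.1546 -0.1966] 514.5141430976436 315.67738624534644 238.7964382248352
wrist [0.1078 0.6706 0.3739] [2.2986 1.7469 0.2642] 371.64829954431775 317.44302091089367 243.4455622374146
```

```bash
ls pics
```

```text
scene0.npz
scene0.png
top0.npz
top0.png
wrist0.npz
wrist0.png
```

View pics/scene0.png

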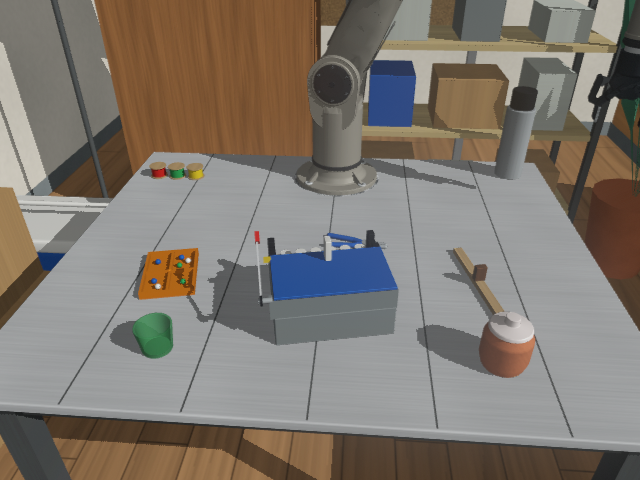

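View pics/top0.png

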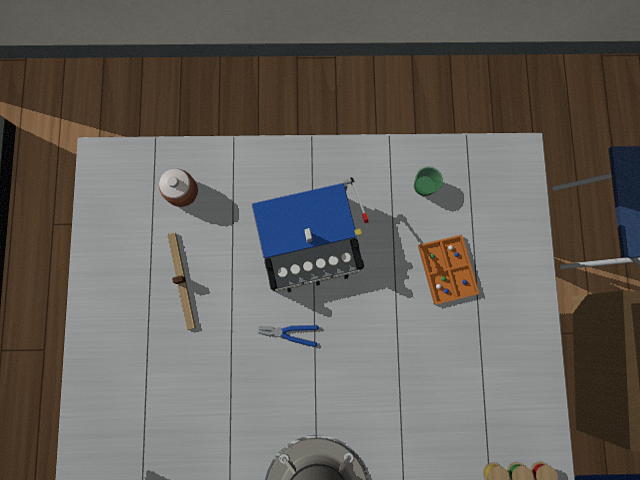

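View pics/wrist0.png

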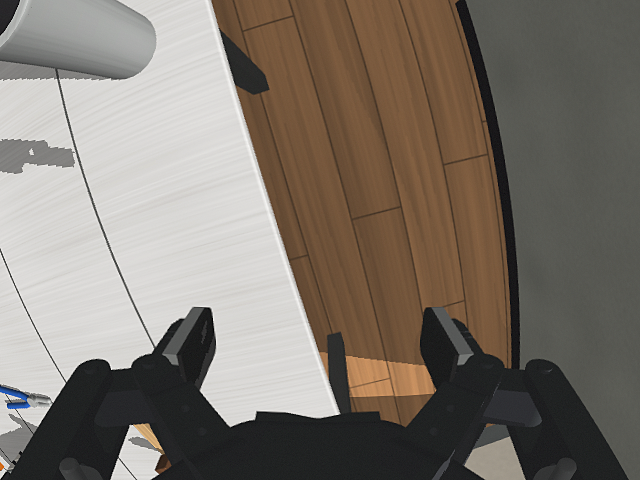

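The scene view shows the cabinet mid-table with its front facing the robot. The bar is on the +y side, at top px (173,235)–(192,330), with its block at (179,280). The red tip is at (366,218) and the yellow pointer at (358,232). Next I'll measure from colour masks and depth.

```bash
python3 - <<'E'
from h import *
np.set_printoptions(precision=4,suppress=True)
for n in('top0','scene0'):
    f=load(n); P=cloud(f); hsv=cv2.cvtColor(f['image'],cv2.COLOR_RGB2HSV); H,S,V=[hsv[...,i].astype(int) for i in range(3)]
    ok=f['range_z']>0; Z=P[...,2]
    def st(m,nm):
        q=P[m]; print(n,nm,m.sum(), np.median(q,0) if len(q) else '', q.min(0) if len(q) else '', q.max(0) if len(q) else '')
        return q
    def big(m):
        k,l,s,c=cv2.connectedComponentsWithStats(m.astype(np.uint8)); i=1+np.argmax(s[1:,4]); return l==i
    lid=big(ok&(H>100)&(H<130)&(S>150)&(Z>.09)&(Z<.13)); q=st(lid,'lid')
    rc=cv2.minAreaRect((q[:,:2]*1000).astype(np.float32)); print(rc, cv2.boxPoints(rc))
    bar=big(ok&(H>8)&(H<25)&(S>60)&(Z>.002)&(Z<.03)&(P[...,1]>.2)&(P[...,0]>.2)&(P[...,0]<.75)&(P[...,1]<.5)); q=st(bar,'bar')
    rc=cv2.minAreaRect((q[:,:2]*1000).astype(np.float32)); print(rc, cv2.boxPoints(rc).tolist())
    v,u=np.where(bar);print('px',u.min(),u.max(),v.min(),v.max())
    blk=ok&(Z>.03)&(Z<.06)&(abs(P[...,0]-np.median(q[:,0]))<.06)&(abs(P[...,1]-np.median(q[:,1]))<.06); st(blk,'blk')
    red=((H<6)|(H>174))&(S>150)&(V>100); red&=(abs(P[...,1]+.1)<.12)&(abs(P[...,0]-.6)<.3)&(Z>.05); v,u=np.where(red); print('red',u.mean(),v.mean()); st(red,'red')
    ye=(H>20)&(H<32)&(S>150)&(V>120)&(abs(P[...,1]+.1)<.15)&(Z>.05)&(P[...,0]>.4); st(ye,'yel')
    fin=ok&(Z>.135)&(Z<.2)&(S<60)&(abs(P[...,1])<.1)&(P[...,0]>.4); st(fin,'fin')
    jar=ok&(Z>.03)&(P[...,1]>.2)&(P[...,0]>.65)&(P[...,0]<.9)&(P[...,1]<.5); st(jar,'jar')
    chk=ok&(Z>.097)&(Z<.115)&(V<60)&(P[...,0]>.4)&(P[...,0]<.7)&(abs(P[...,1])<.25); st(chk,'cheek')
    for s in(1,-1):
        c=chk&((P[...,1]-.02)*s>0); st(c,'c%d'%s)
    pl=ok&(H>100)&(H<130)&(S>150)&(Z<.03)&(Z>.003)&(P[...,0]<.55); st(pl,'pliers')
E
```

```text
top0 lid 5035 [0.6134 0.0229 0.1119] [ 0.5283 -0.0952  0.1036] [0.6971 0.139  0.1204]
((613.87841796875, 20.15648651123047), (129.46656799316406, 216.1604461669922), 12.238655090332031) [[527.705  112.058 ]
 [573.5276 -99.1898]
 [700.0518 -71.745 ]
 [654.2292 139.5028]]
top0 bar 413 [0.4281 0.3065 0.0127] [0.3712 0.2851 0.0033] [0.4877 0.3275 0.027 ]
((428.72967529296875, 307.3070373535156), (116.08246612548828, 21.2561092376709), 12.03339672088623) [[369.7480773925781, 305.60101318359375], [374.1795959472656, 284.81195068359375], [487.7112731933594, 309.0130615234375], [483.2797546386719, 329.8021240234375]]
px 178 194 280 329
top0 blk 38 [0.4853 0.3217 0.0458] [0.4807 0.3082 0.0314] [0.4879 0.3327 0.0526]
red 364.57142857142856 216.42857142857142
top0 red 28 [ 0.6054 -0.1111  0.1773] [ 0.598  -0.1159  0.1698] [ 0.6143 -0.1062  0.1826]
top0 yel 24 [ 0.5845 -0.1015  0.1112] [ 0.5788 -0.1068  0.1076] [ 0.59   -0.0957  0.1157]
top0 fin 71 [0.5727 0.0114 0.1533] [ 0.5616 -0.1     0.1353] [0.67   0.0181 0.1582]
top0 jar 1099 [0.7018 0.317  0.088 ] [0.6691 0.2831 0.0301] [0.7494 0.3653 0.
[... 1143 characters left out ...]
 [ 0.6065 -0.1104  0.1752] [ 0.5946 -0.1142  0.1692] [ 0.616  -0.1064  0.1796]
scene0 yel 33 [ 0.5871 -0.1005  0.1106] [ 0.5793 -0.1056  0.1062] [ 0.592  -0.0949  0.1128]
scene0 fin 114 [0.5825 0.0136 0.1479] [ 0.5623 -0.0998  0.1352] [0.6664 0.0209 0.1551]
scene0 jar 2483 [0.7344 0.3176 0.0752] [0.6781 0.2842 0.03  ] [0.7543 0.3657 0.1079]
scene0 cheek 89 [ 0.5196 -0.0993  0.1054] [ 0.4636 -0.1107  0.097 ] [0.5662 0.1019 0.1082]
scene0 c1 16 [0.4923 0.0932 0.1034] [0.4636 0.0881 0.097 ] [0.5186 0.1019 0.1068]
scene0 c-1 73 [ 0.5207 -0.1007  0.1056] [ 0.5052 -0.1107  0.0971] [ 0.5662 -0.0883  0.1082]
scene0 pliers 479 [-0.9507  0.1206  0.0122] [-0.9914 -0.3698  0.003 ] [0.5495 0.2966 0.0287]
```

```bash
python3 - <<'E'
from h import *
np.set_printoptions(precision=4,suppress=True)
o=r.get_obs(); M=rot(o['orientation']); print('tool axes cols\n',M, 'cam rel in tool', M.T@(load('wrist0')['xyz']-o['tcp_pos']))
Q=[];B=[]
for n in('top0','scene0'):
    f=load(n); P=cloud(f); hsv=cv2.cvtColor(f['image'],cv2.COLOR_RGB2HSV); H,S,V=[hsv[...,i].astype(int) for i in range(3)]
    Z=P[...,2]
    m=(H>8)&(H<25)&(S>60)&(Z>.008)&(Z<.018)&(P[...,1]>.27)&(P[...,1]<.37)&(P[...,0]>.35)&(P[...,0]<.63)
    q=P[m]; rc=cv2.minAreaRect((q[:,:2]*1000).astype(np.float32)); print(n,m.sum(),rc,q[:,0].min(),q[:,0].max())
    c=q[:,:2].mean(0); d=np.linalg.svd(q[:,:2]-c,full_matrices=0)[2][0]; d*=np.sign(d[0]); print('axis yaw',np.degrees(np.arctan2(d[1],d[0])))
    nn=np.array([-d[1],d[0]]); print('lat',np.median(q[:,:2]@nn),'long',np.percentile(q[:,:2]@d,[.5,99.5]))
    t=(Z>.042)&(Z<.05)&(P[...,1]>.27)&(P[...,1]<.37)&(P[...,0]>.4)&(P[...,0]<.6)
    b=P[t]; print('blk',t.sum(),b.mean(0),'lat',np.percentile(b[:,:2]@nn,[2,98]),'long',np.percentile(b[:,:2]@d,[2,98]), 'mean', (b[:,:2]@d).mean())
    # tubes: white tops
    w=(S<40)&(V>170)&(Z>.07)&(Z<.1)&(P[...,0]>.4)&(P[...,0]<.6)&(abs(P[...,1])<.15); print('tubes',w.sum(),P[w].mean(0))
E
```

```text
tool axes cols
 [[ 0.9633 -0.0003  0.2685]
 [-0.2685 -0.0013  0.9633]
 [ 0.0001 -1.     -0.0014]] cam rel in tool [-0.0762 -0.1526  0.0002]
top0 712 ((488.4301452636719, 321.1168212890625), (238.82862854003906, 21.06122398376465), 12.8938627243042) 0.3712139842251927 0.6052896877390285
axis yaw 13.074498337879005
lat 0.20170804137162385 long [0.4302 0.6663]
blk 52 [0.4884 0.3217 0.0463] lat [0.191  0.2138] long [0.5424 0.5556] mean 0.5485126454042251
tubes 300 [0.5129 0.0019 0.0891]
scene0 522 ((480.47845458984375, 320.3717956542969), (224.05596923828125, 21.478113174438477), 13.021598815917969) 0.3711048008286473 0.5910237575405473
axis yaw 13.122661748241386
lat 0.20259610563919356 long [0.4307 0.6516]
blk 59 [0.4901 0.3222 0.0452] lat [0.1915 0.2146] long [0.5426 0.5572] mean 0.5504479109262139
tubes 156 [0.5101 0.0008 0.088 ]
```

>>> jog_arm([
  [1, [0.0275, 0, -0.0167], [0, 0, 0]],
  [1, [0.0275, 0, -0.0167], [0, 0, 0]],
  [1, [0.0275, 0, -0.0167], [0, 0, 0]],
  [1, [0.0275, 0, -0.0167], [0, 0, 0]],
  [1, [0.0275, 0, -0.0167], [0, 0, 0]],
  [1, [0.0275, 0, -0.0167], [0, 0, 0]],
  [1, [0.0275, 0, -0.0167], [0, 0, 0]],
  [1, [0.0275, 0, -0.0167], [0, 0, 0]],
  [1, [0.0275, 0, -0.0167], [0, 0, 0]],
  [1, [0.0275, 0, -0.0167], [0, 0, 0]],
], force=40)

```text
clock: 0.98
tcp_pos: [0.402, 0.4141, 0.2219]
orientation: [-1.56, 0.213, -0.213]
contact_force: [0.2, 0.5, -0.1]
grip_width: 0.0855
```

>>> jog_arm([
  [1, [0.027, 0, -0.0167], [0, 0, 0]],
  [1, [0.027, 0, -0.0167], [0, 0, 0]],
  [1, [0.027, 0, -0.0167], [0, 0, 0]],
  [1, [0.027, 0, -0.0167], [0, 0, 0]],
])

```text
clock: 1.32
tcp_pos: [0.4881, 0.3208, 0.2218]
orientation: [-1.56, 0.214, -0.213]
contact_force: [0.6, 0.2, -0.3]
grip_width: 0.0851
```

>>> jog_arm([
  [1, [0, 0, 0], [0, 6.14, 0]],
  [1, [0, 0, 0], [0, 6.14, 0]],
  [1, [0, 0, 0], [0, 6.14, 0]],
  [1, [0, 0, 0], [0, 6.14, 0]],
  [1, [0, 0, 0], [0, 6.14, 0]],
  [1, [0, 0, 0], [0, 6.14, 0]],
  [1, [0, 0, 0], [0, 6.14, 0]],
  [1, [0, 0, 0], [0, 6.14, 0]],
  [1, [0, 0, 0], [0, 6.14, 0]],
  [1, [0, 0, 0], [0, 6.14, 0]],
])

```text
clock: 2.15
tcp_pos: [0.4871, 0.3221, 0.2217]
orientation: [-1.307, 1.044, -1.044]
contact_force: [0.3, -0.5, -0.5]
grip_width: 0.0853
```

```bash
python3 - <<'E'
from h import *
o=r.get_obs(); M=rot(o['orientation']); print(o['tcp_pos'],M.round(4),np.degrees(np.arctan2(M[1,2],M[0,2])),o['joints'].round(3))
print('to target in tool',M.T@(np.array([.4888,.3215,.036])-o['tcp_pos']))
grab('wrist','wrist1')
E
```

```text
[0.48710826 0.32208815 0.22171712] [[ 2.203e-01 -5.000e-04  9.754e-01]
 [-9.754e-01 -3.000e-04  2.203e-01]
 [ 2.000e-04 -1.000e+00 -6.000e-04]] 12.727804395647206 [-0.984  0.339  0.372  1.799 -0.142  1.029 -0.336]
to target in tool [0.00090706 0.18571638 0.00163087]
```

View pics/wrist1.png

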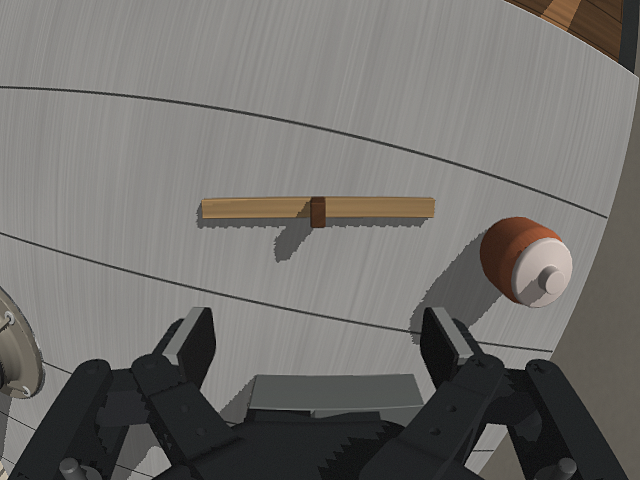

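The wrist view shows the bar level across the image, with its block at (318,212) centred between the pads. Descending.

>>> jog_arm([
  [1, [0.001, 0.03, 0.0016], [0, -0.3, 0]],
  [1, [0, 0.03, 0], [0, 0, 0]],
  [1, [0, 0.03, 0], [0, 0, 0]],
  [1, [0, 0.03, 0], [0, 0, 0]],
  [1, [0, 0.025, 0], [0, 0, 0]],
  [1, [0, 0.02, 0], [0, 0, 0]],
  [1, [0, 0.013, 0], [0, 0, 0]],
  [1, [0, 0.007, 0], [0, 0, 0]],
  [1, [0, 0, 0], [0, 0, 0]],
])

```text
clock: 2.95
tcp_pos: [0.4885, 0.3211, 0.0358]
orientation: [-1.313, 1.036, -1.035]
contact_force: [-0.7, 0.5, -0.3]
grip_width: 0.0854
```

>>> jog_arm([
  [0, [0, 0, 0], [0, 0, 0]],
  [0, [0, 0, 0], [0, 0, 0]],
  [0, [0, 0, 0], [0, 0, 0]],
  [0, [0, 0, 0], [0, 0, 0]],
  [0, [0, 0, 0], [0, 0, 0]],
  [0, [0, 0, 0], [0, 0, 0]],
  [0, [0, 0, 0], [0, 0, 0]],
  [0, [0, 0, 0], [0, 0, 0]],
], force=40)

```text
clock: 3.62
tcp_pos: [0.4892, 0.3216, 0.0371]
orientation: [-1.31, 1.036, -1.036]
contact_force: [0.2, 0.2, -0.5]
grip_width: 0.0001
```

```bash
python3 - <<'E'
from h import *
o=r.get_obs(); print(o['tcp_pos'],o['grip_width'],o['contact_force'])
grab('wrist','wrist2')
E
```

```text
[0.48920905 0.32163094 0.03711632] 8.415387418585698e-05 [ 0.21744469  0.24587965 -0.49020672]
```

View pics/wrist2.png

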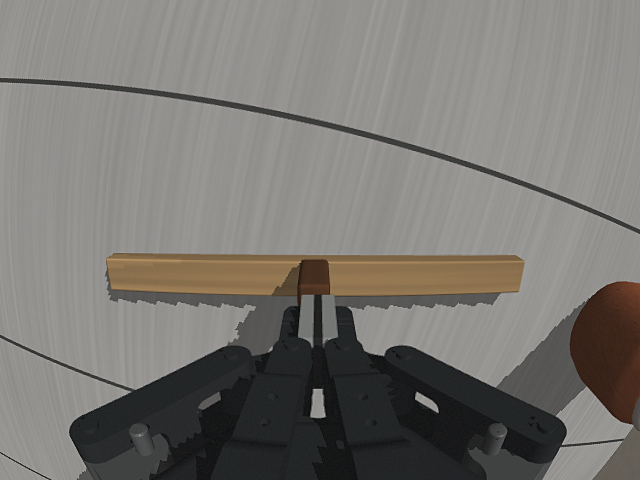

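The wrist view shows that the fingers shut fully (width 0) and missed. The block at (314,272) is just beyond the fingertips, which are at (318,300). I'll check the offset before trying again.

```bash
python3 - <<'E'
from h import *
np.set_printoptions(precision=4,suppress=True)
o=r.get_obs(); M=rot(o['orientation']); f=load('wrist2'); C=rot(f['orientation'])
print('cam axes in tool\n',M.T@C,'campos tool',M.T@(f['xyz']-o['tcp_pos']), o['clock'])
def fp(P):
    p=(np.array(P)-f['xyz'])@C; th=np.arctan2(np.hypot(p[0],p[1]),p[2]); ph=np.arctan2(p[1],p[0]); return th*f['fx']*np.cos(ph)+f['cx'],th*f['fy']*np.sin(ph)+f['cy']
print('tcp px',fp(o['tcp_pos']),'tip px',fp(o['tcp_pos']+.019*M[:,1]))
print('blk expected top',fp([.4888,.3215,.046]))
# wrist depth -> world, fisheye
v,u=np.mgrid[:480,:640]; x=(u-f['cx'])/f['fx'];y=(v-f['cy'])/f['fy'];rr=np.hypot(x,y);th=rr
z=f['range_z']; k=np.tan(th)/np.maximum(rr,1e-9)
P=np.stack([x*k*z,y*k*z,z],-1)@C.T+f['xyz']
for uu,vv in[(314,265),(306,265),(322,265),(314,280),(314,290),(200,270),(450,270),(308,318),(328,318),(318,298)]: print(uu,vv,P[vv,uu],(P[vv,uu]-o['tcp_pos'])@M)
for n in('top','scene'): grab(n,n+'2')
E
```

```text
cam axes in tool
 [[-0.0003  0.9544  0.2985]
 [-0.0005 -0.2985  0.9544]
 [ 1.      0.0001  0.0006]] campos tool [-0.0763 -0.1528 -0.    ] 3.6667
tcp px (np.float64(317.28345373579776), np.float64(302.94098721300884)) tip px (np.float64(317.27893126559155), np.float64(286.1553392534744))
blk expected top (np.float64(316.46274904528616), np.float64(312.15716827396267))
314 265 [0.4845 0.3346 0.0241] [-0.0137  0.013  -0.0016]
306 265 [0.4807 0.3339 0.0246] [-0.0139  0.0124 -0.0054]
322 265 [0.4883 0.335  0.0228] [-0.0132  0.0143  0.0023]
314 280 [0.4846 0.3348 0.0428] [-0.0139 -0.0057 -0.0014]
314 290 [0.4853 0.332  0.0468] [-0.011  -0.0097 -0.0014]
200 270 [0.4275 0.3137 0.0136] [-0.0065  0.0234 -0.0618]
450 270 [0.5571 0.3438 0.0123] [-0.0059  0.0247  0.0712]
308 318 [0.4834 0.3313 0.0709] [-0.0108 -0.0339 -0.0034]
328 318 [0.4904 0.3331 0.071 ] [-0.0108 -0.034   0.0039]
318 298 [0.4867 0.3329 0.0557] [-0.0116 -0.0187  0.0003]
```

```bash
python3 - <<'E'
from h import *
a=load('top2')['image'][200:360,120:280]; b=load('scene2')['image'][180:380,380:580]
cv2.imwrite('pics/crop2.png',np.hstack([cv2.resize(a,(400,400)),cv2.resize(b,(400,400))])[:,:,::-1])
E
```

```text
(no output)
```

View pics/crop2.png

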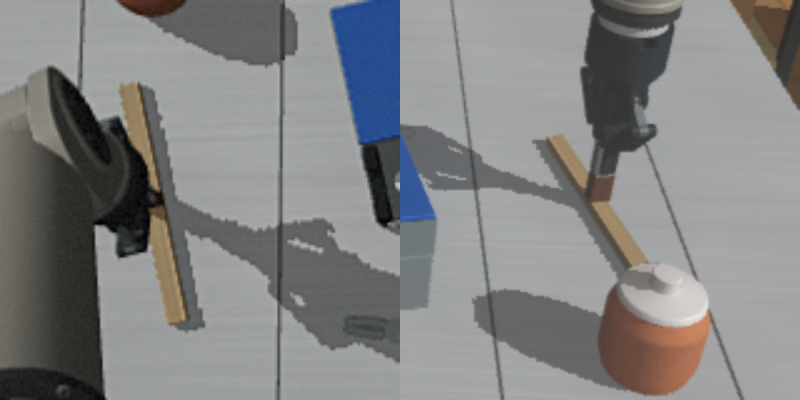

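```bash
python3 - <<'E'
from h import *
f=load('wrist2');a=f['image'][240:370,240:400]; b=load('scene2')['image'][230:300,450:530]
cv2.imwrite('pics/crop3.png',np.hstack([cv2.resize(a,(480,390)),cv2.resize(b,(320,390))])[:,:,::-1])
d=f['range_z'];
for v in range(280,330,4): print(v,d[v,296:340:4].round(4))
E
```

```text
280 [0.1915 0.1615 0.1615 0.1606 0.1593 0.1594 0.1609 0.16   0.161  0.1903
 0.191 ]
284 [0.1925 0.1574 0.1569 0.1558 0.1551 0.156  0.1564 0.156  0.157  0.1924
 0.1924]
288 [0.1929 0.156  0.1559 0.154  0.1566 0.1559 0.1557 0.1556 0.1566 0.1931
 0.192 ]
292 [0.193  0.1561 0.1558 0.1557 0.1564 0.157  0.1553 0.1571 0.157  0.1926
 0.1923]
296 [0.207  0.1567 0.1489 0.1488 0.1501 0.1501 0.1494 0.1498 0.1492 0.1495
 0.2075]
300 [0.2078 0.1578 0.1466 0.1468 0.146  0.1457 0.1456 0.1451 0.1452 0.1463
 0.2085]
304 [0.2087 0.159  0.1433 0.1432 0.143  0.143  0.1438 0.1431 0.1439 0.1437
 0.2092]
308 [0.1496 0.1391 0.1415 0.1403 0.1405 0.1399 0.1397 0.1395 0.1384 0.1399
 0.1486]
312 [0.1457 0.1361 0.1352 0.1376 0.1372 0.1358 0.1371 0.1358 0.1367 0.1366
 0.1452]
316 [0.1407 0.1333 0.134  0.1339 0.1335 0.1335 0.1349 0.1342 0.1342 0.134
 0.1427]
320 [0.1394 0.1312 0.1315 0.1303 0.1311 0.1323 0.1316 0.1315 0.1318 0.1315
 0.1313]
324 [0.137  0.1282 0.1282 0.1273 0.1272 0.1274 0.1276 0.1283 0.1296 0.1272
 0.1283]
328 [0.1327 0.125  0.1254 0.1254 0.1258 0.1254 0.1256 0.125  0.1248 0.1255
 0.1249]
```

View pics/crop3.png

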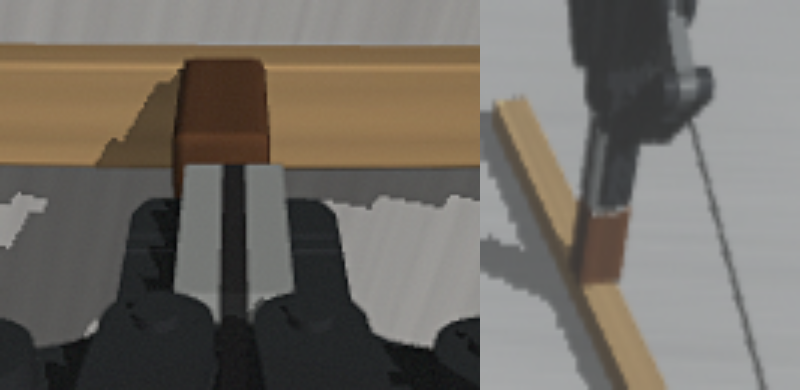

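```bash
python3 - <<'E'
from h import *
np.set_printoptions(precision=4,suppress=True)
f=load('scene2');P=cloud(f)
for v in range(250,284,2): print(v,[ (P[v,u].round(3).tolist(),f['image'][v,u].tolist()) for u in (480,484)])
E
```

```text
250 [([0.503, 0.311, 0.094], [57, 59, 59]), ([0.504, 0.318, 0.095], [55, 56, 56])]
252 [([0.5, 0.313, 0.088], [57, 57, 58]), ([0.515, 0.316, 0.099], [55, 55, 56])]
254 [([0.497, 0.314, 0.081], [87, 90, 89]), ([0.522, 0.315, 0.098], [56, 57, 58])]
256 [([0.496, 0.315, 0.076], [100, 102, 103]), ([0.519, 0.317, 0.091], [56, 57, 57])]
258 [([0.498, 0.316, 0.072], [100, 102, 102]), ([0.505, 0.321, 0.077], [65, 66, 69])]
260 [([0.493, 0.318, 0.064], [89, 91, 91]), ([0.504, 0.322, 0.071], [65, 67, 69])]
262 [([0.498, 0.317, 0.062], [70, 72, 72]), ([0.502, 0.324, 0.066], [65, 67, 69])]
264 [([0.5, 0.317, 0.059], [61, 62, 62]), ([0.503, 0.324, 0.061], [62, 64, 66])]
266 [([0.503, 0.317, 0.056], [60, 62, 62]), ([0.502, 0.325, 0.056], [69, 71, 72])]
268 [([0.492, 0.321, 0.043], [110, 104, 100]), ([0.493, 0.329, 0.045], [111, 96, 86])]
270 [([0.497, 0.321, 0.041], [96, 75, 62]), ([0.492, 0.33, 0.039], [93, 72, 61])]
272 [([0.496, 0.322, 0.036], [95, 74, 63]), ([0.491, 0.331, 0.033], [95, 74, 62])]
274 [([0.493, 0.323, 0.029], [93, 74, 61]), ([0.494, 0.331, 0.03], [97, 76, 63])]
276 [([0.496, 0.323, 0.026], [94, 74, 62]), ([0.495, 0.332, 0.025], [98, 76, 63])]
278 [([0.493, 0.325, 0.019], [93, 73, 62]), ([0.491, 0.334, 0.018], [99, 77, 63])]
280 [([0.493, 0.326, 0.013], [104, 83, 68]), ([0.473, 0.34, -0.001], [120, 113, 107])]
282 [([0.5, 0.324, 0.014], [162, 140, 106]), ([0.496, 0.334, 0.011], [154, 133, 102])]
```

Both cameras agree that the closed fingertips are at z≈0.053, while the reported TCP is 0.037. So the real tips sit about 35 mm higher than the interface text implies, and the fingers closed above the block. I'll open, go about 34 mm lower and grip again.

>>> jog_arm([
  [1, [0, 0, 0], [0, 0, 0]],
  [1, [0, 0, 0], [0, 0, 0]],
  [1, [0, 0, 0], [0, 0, 0]],
  [1, [0, 0, 0], [0, 0, 0]],
  [1, [0, 0, 0], [0, 0, 0]],
  [1, [0, 0, 0], [0, 0, 0]],
  [1, [0, 0.012, 0], [0, 0, 0]],
  [1, [0, 0.012, 0], [0, 0, 0]],
  [1, [0, 0.006, 0], [0, 0, 0]],
  [1, [0, 0.003, 0], [0, 0, 0]],
])

```text
clock: 4.6
tcp_pos: [0.488, 0.3208, 0.0019]
orientation: [-1.313, 1.037, -1.036]
contact_force: [-0.1, 0.2, -0.3]
grip_width: 0.0853
```

```bash
python3 - <<'E'
from h import *
o=r.get_obs(); print(o['tcp_pos'],o['grip_width'],o['contact_force'])
grab('wrist','wrist3')
E
```

```text
[0.48802367 0.32080385 0.00193869] 0.08528153497654739 [-0.13343836  0.17417283 -0.34879938]
```

View pics/wrist3.png

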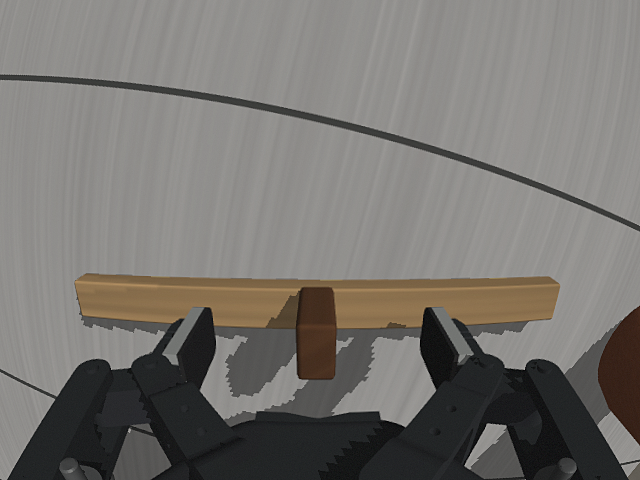

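The block is now between the open pads, with its top at about (317,350). Closing.

>>> jog_arm([
  [0, [0, 0, 0], [0, 0, 0]],
  [0, [0, 0, 0], [0, 0, 0]],
  [0, [0, 0, 0], [0, 0, 0]],
  [0, [0, 0, 0], [0, 0, 0]],
  [0, [0, 0, 0], [0, 0, 0]],
  [0, [0, 0, 0], [0, 0, 0]],
  [0, [0, 0, 0], [0, 0, 0]],
  [0, [0, 0, 0], [0, 0, 0]],
], force=40)

```text
clock: 5.32
tcp_pos: [0.4894, 0.3218, 0.0044]
orientation: [-1.31, 1.036, -1.036]
contact_force: [-1.6, -0.3, 2.9]
grip_width: 0.0136
```

```bash
python3 - <<'E'
from h import *
o=r.get_obs(); print(o['tcp_pos'],o['grip_width'],o['contact_force'])
grab('wrist','wrist4')
E
```

```text
[0.48943065 0.32182414 0.00440114] 0.013641840400503173 [-1.55553886 -0.32061321  2.85167521]
```

View pics/wrist4.png

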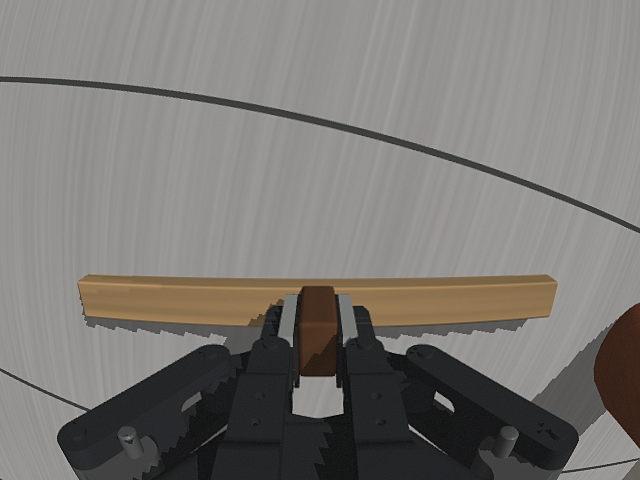

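The block is gripped at 13.6 mm width. Lifting, then turning a quarter turn.

>>> jog_arm([
  [0, [0, -0.008, 0], [0, 0, 0]],
  [0, [0, -0.016, 0], [0, 0, 0]],
  [0, [0, -0.02, 0], [0, 0, 0]],
  [0, [0, -0.025, 0], [0, 0, 0]],
  [0, [0, -0.025, 0], [0, 0, 0]],
  [0, [0, -0.025, 0], [0, 0, 0]],
  [0, [0, -0.018, 0], [0, 0, 0]],
  [0, [0, -0.008, 0], [0, 0, 0]],
  [0, [0, 0, 0], [0, 0, 0]],
])

```text
clock: 6.12
tcp_pos: [0.49, 0.3222, 0.151]
orientation: [-1.307, 1.035, -1.036]
contact_force: [-0.4, -0.4, -1.7]
grip_width: 0.0134
```

```bash
python3 - <<'E'
from h import *
o=r.get_obs(); M=rot(o['orientation']); print(o['tcp_pos'],o['grip_width'],o['contact_force'],np.degrees(np.arctan2(M[1,2],M[0,2])),M[:,1],o['moment'])
grab('wrist','wrist5');grab('scene','scene5')
E
```

```text
[0.49004389 0.32218727 0.15098188] 0.013350652679116037 [-0.37944374 -0.44907371 -1.67337123] 13.319812973070615 [ 0.0024982   0.00243131 -0.99999392] [ 0.03570277 -0.02160549 -0.0201948 ]
```

View pics/wrist5.png

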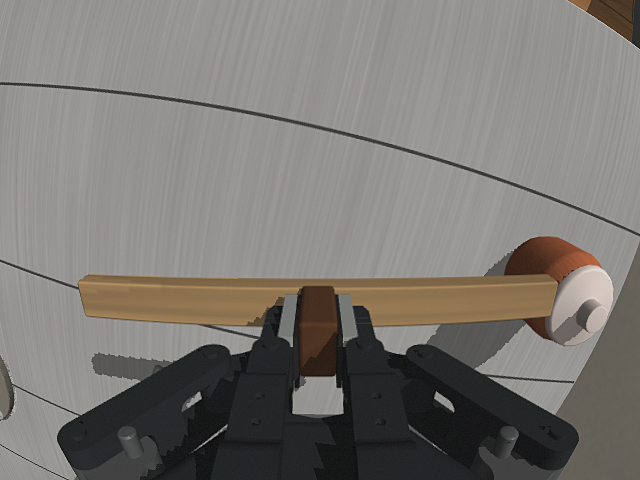

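View pics/scene5.png

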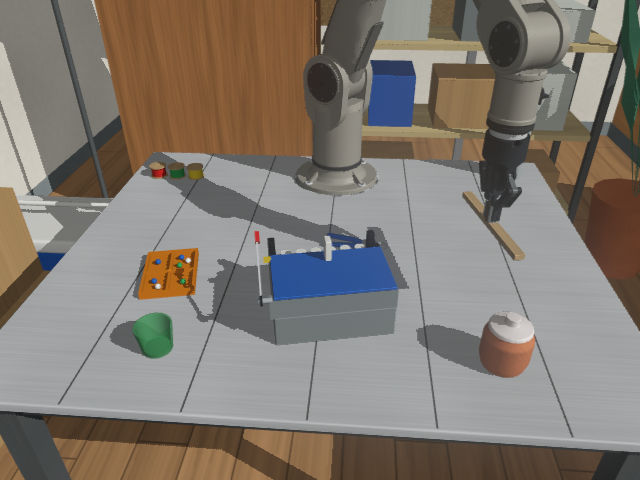

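The bar is lifted level: wrist view (80–557, ~300) and scene view (492,225). Now turning it and carrying it over.

>>> jog_arm([
  [0, [0, 0, 0], [0, -6.86, 0]],
  [0, [0, 0, 0], [0, -6.86, 0]],
  [0, [0, 0, 0], [0, -6.86, 0]],
  [0, [0, 0, 0], [0, -6.86, 0]],
  [0, [0, 0, 0], [0, -6.86, 0]],
  [0, [0, 0, 0], [0, -6.86, 0]],
  [0, [0, 0, 0], [0, -6.86, 0]],
  [0, [0, 0, 0], [0, -6.86, 0]],
  [0, [0, 0, 0], [0, -6.86, 0]],
  [0, [0, 0, 0], [0, -6.86, 0]],
])

```text
clock: 7.05
tcp_pos: [0.488, 0.3208, 0.1469]
orientation: [-1.571, 0.108, -0.104]
contact_force: [0.0, 0.7, -1.7]
grip_width: 0.0137
```

>>> jog_arm([
  [0, [0, 0, 0], [0, -6.86, 0]],
  [0, [0, 0, 0], [0, -6.86, 0]],
  [0, [0, 0, 0], [0, -6.86, 0]],
  [0, [0, 0, 0], [0, 0, 0]],
])

```text
clock: 7.38
tcp_pos: [0.4882, 0.3208, 0.147]
orientation: [-1.565, -0.172, 0.177]
contact_force: [-0.1, -0.8, -1.8]
grip_width: 0.0137
```

```bash
python3 - <<'E'
from h import *
o=r.get_obs(); M=rot(o['orientation']); print(o['tcp_pos'],o['grip_width'],np.degrees(np.arctan2(M[1,2],M[0,2])),M[:,1],o['joints'].round(3)); print(M.T@(np.array([.5134,-.0008,.151])-o['tcp_pos']))
E
```

```text
[0.48817171 0.32076364 0.14700326] 0.013667444750751354 102.73795389536095 [-0.00303626 -0.00175324 -0.99999385] [-0.683  0.412 -0.006  1.847  0.002  0.886  1.103]
[-0.04630695 -0.00350954 -0.31921617]
```

>>> jog_arm([
  [0, [-0.0023, 0, -0.015], [0, 0, 0]],
  [0, [-0.0045, 0, -0.03], [0, 0, 0]],
  [0, [-0.0045, 0, -0.032], [0, 0, 0]],
  [0, [-0.0045, 0, -0.032], [0, 0, 0]],
  [0, [-0.005, 0, -0.034], [0, 0, 0]],
  [0, [-0.005, 0, -0.034], [0, 0, 0]],
  [0, [-0.005, 0, -0.034], [0, 0, 0]],
  [0, [-0.005, 0, -0.034], [0, 0, 0]],
  [0, [-0.005, 0, -0.034], [0, 0, 0]],
  [0, [-0.004, 0, -0.025], [0, 0, 0]],
])

```text
clock: 8.22
tcp_pos: [0.5101, 0.0106, 0.1484]
orientation: [-1.566, -0.164, 0.167]
contact_force: [0.2, -0.1, -1.8]
grip_width: 0.0133
```

>>> jog_arm([
  [0, [-0.0015, 0, -0.015], [0, 0.4, 0]],
  [0, [0, 0, 0], [0, 0, 0]],
  [0, [0, 0, 0], [0, 0, 0]],
])

```text
clock: 8.47
tcp_pos: [0.5122, -0.0013, 0.1484]
orientation: [-1.565, -0.161, 0.163]
contact_force: [0.4, -1.0, -0.8]
grip_width: 0.0133
```

```bash
python3 - <<'E'
from h import *
o=r.get_obs(); M=rot(o['orientation']); print(o['tcp_pos'],o['grip_width'],np.degrees(np.arctan2(M[1,2],M[0,2])),M[:,1],o['joints'].round(3),o['contact_force']); print(M.T@(np.array([.5134,-.0008,.151])-o['tcp_pos']))
grab('wrist','wrist6');grab('scene','scene6');grab('top','top6')
E
```

```text
[ 0.51219527 -0.00131115  0.14841108] 0.013311365289529477 101.79934178891574 [-1.29517631e-03 -2.08180705e-04 -9.99999140e-01] [-0.208  0.301  0.106  2.018 -0.043  0.826  1.699] [ 0.37335706 -0.99835513 -0.76069799]
[ 0.00128041 -0.00259058  0.00025416]
```

View pics/wrist6.png

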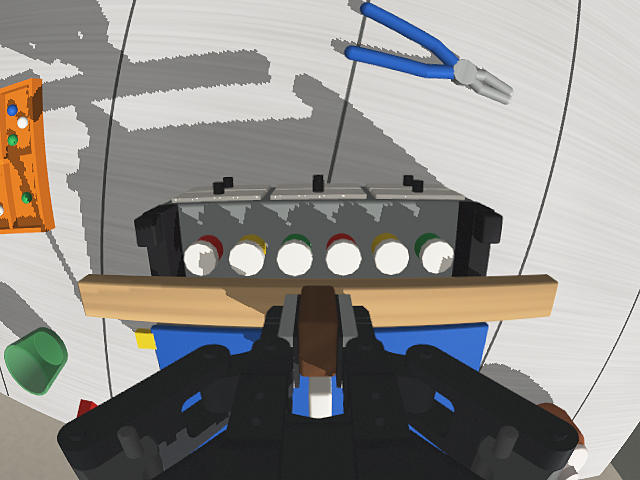

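View pics/scene6.png

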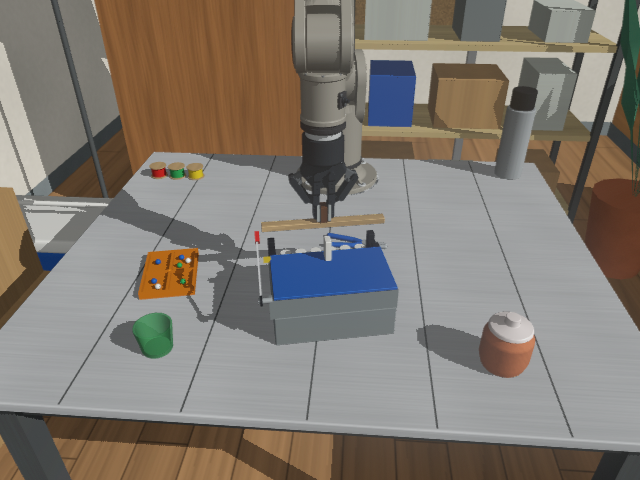

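View pics/top6.png

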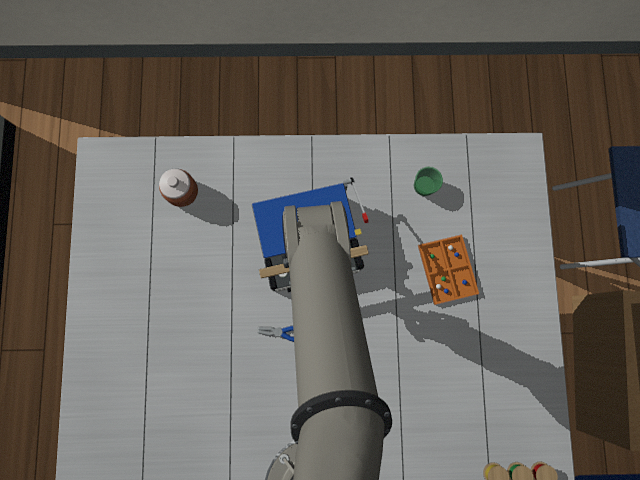

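The wrist and scene views show the bar over the tubes, parallel to the cabinet width: wrist bar ends (80,300) and (557,297). Now measuring it in cabinet axes.

```bash
cat >> h.py <<'E'
cy=np.radians(12.3); CX=np.array([np.cos(cy),np.sin(cy),0]);CY=np.array([-CX[1],CX[0],0]);CO=np.array([.5798,.0137,0])
def cab(P): d=np.asarray(P)-CO; return np.stack([d@CX,d@CY,d[...,2]],-1)
def barmeas(n,zlo,zhi):
    f=load(n);P=cloud(f);K=cab(P)*1000; hsv=cv2.cvtColor(f['image'],cv2.COLOR_RGB2HSV); H,S,V=[hsv[...,i].astype(int) for i in range(3)]
    m=(H>8)&(H<25)&(S>60)&(K[...,2]>zlo)&(K[...,2]<zhi)&(abs(K[...,0]+68)<40)&(abs(K[...,1])<140)
    q=K[m]; print(n,m.sum(),'y',q[:,1].min(),q[:,1].max(),'z',np.percentile(q[:,2],[5,25,50,75,95]))
    for a,b in((-140,-60),(-60,60),(60,140)):
        s=q[(q[:,1]>a)&(q[:,1]<b)]
        if len(s)>5:
            print('  seg',a,b,len(s),'x',np.percentile(s[:,0],[3,50,97]),'ztop',np.percentile(s[:,2],[50,90]))
    return q
E
python3 - <<'E'
from h import *
np.set_printoptions(precision=1,suppress=True)
barmeas('scene6',110,175);barmeas('top6',110,175)
# cheeks in cab frame from initial views
for n in('top0','scene0'):
    f=load(n);K=cab(cloud(f))*1000; V=f['image'].max(2)
    for s in(1,-1):
        c=K[(V<70)&(K[...,2]>101)&(K[...,2]<110)&(abs(K[...,1]-102*s)<15)&(K[...,0]<-35)&(K[...,0]>-110)]
        e=K[(V<70)&(K[...,2]>86)&(K[...,2]<98)&(abs(K[...,1]-102*s)<9)&(K[...,0]<-40)&(K[...,0]>-98)]
        print(n,s,len(c),np.percentile(c[:,0],[1,50,99]),np.histogram(c[:,0],np.arange(-110,-30,8))[0],'y',np.percentile(c[:,1],[3,50,97]),'floor',len(e), np.percentile(e[:,0],[3,50,97]) if len(e) else '')
    w=K[(V>170)&(K[...,2]>75)&(K[...,2]<98)&(abs(K[...,1])<95)&(K[...,0]<-40)&(K[...,0]>-100)]; print('tubes y',w[:,1].min(),w[:,1].max())
E
```

```text
scene6 1136 y -117.38865054350472 121.56197741675444 z [146.6 150.9 155.1 156.3 158. ]
  seg -140 -60 289 x [-79.  -62.7 -58. ] ztop [155.  156.8]
  seg -60 60 560 x [-77.  -61.3 -56.8] ztop [155.1 157.9]
  seg 60 140 287 x [-76.9 -61.8 -57.1] ztop [155. 157.]
top6 410 y -118.11239716888589 120.96952772361642 z [153.  155.6 157.1 158.5 160.5]
  seg -140 -60 159 x [-78.2 -69.3 -59.5] ztop [157.  159.4]
  seg 60 140 247 x [-77.5 -69.3 -59.1] ztop [157.1 159.9]
top0 1 90 [-99.4 -53.4 -35.2] [ 0 13 21 10  0  0  0 18 20] y [ 94.7 100.9 107. ] floor 73 [-80.8 -66.4 -53.4]
top0 -1 98 [-98.7 -52.5 -35.3] [ 0 15 19 12  0  0  0 22 19] y [-108.9 -102.1  -95.6] floor 82 [-90.2 -67.2 -53.1]
tubes y -84.19768724117382 83.95085627064573
scene0 1 65 [-98.5 -82.8 -40. ] [ 0  6 17 15  0  0  0 15 12] y [ 95.3 101.5 107.4] floor 50 [-87.6 -80.4 -62.5]
scene0 -1 65 [-98.4 -82.8 -37.7] [ 0  8 13 16  0  0  1  9 16] y [-106.7 -101.2  -96.1] floor 31 [-84.6 -82.  -74.3]
tubes y -82.7957970881317 83.97363168338022
```

>>> jog_arm([
  [0, [0, 0.008, -0.0015], [0, 0, 0]],
  [0, [0, 0.012, 0], [0, 0, 0]],
  [0, [0, 0.012, 0], [0, 0, 0]],
  [0, [0, 0.008, 0], [0, 0, 0]],
  [0, [0, 0.004, 0], [0, 0, 0]],
  [0, [0, 0, 0], [0, 0, 0]],
  [0, [0, 0, 0], [0, 0, 0]],
])

```text
clock: 9.2
tcp_pos: [0.5134, -0.0011, 0.1049]
orientation: [-1.564, -0.166, 0.166]
contact_force: [-0.8, 0.7, 0.2]
grip_width: 0.0133
```

```bash
python3 - <<'E'
from h import *
np.set_printoptions(precision=1,suppress=True)
o=r.get_obs(); print((o['tcp_pos']*1000),o['contact_force'])
grab('scene','scene7');grab('top','top7')
barmeas('scene7',90,125);barmeas('top7',90,125)
E
```

```text
[513.4  -1.1 104.9] [-0.8  0.7  0.2]
scene7 1035 y -119.14547241710343 119.65199150469739 z [103.  107.6 111.5 112.8 113.9]
  seg -140 -60 303 x [-78.3 -62.  -57.3] ztop [111.5 113.4]
  seg -60 60 458 x [-76.5 -61.  -56.7] ztop [111.5 113.5]
  seg 60 140 274 x [-76.5 -61.1 -56.3] ztop [111.5 113.4]
top7 409 y -120.95896491554322 117.96322165852895 z [106.9 112.1 113.8 115.4 117.3]
  seg -140 -60 168 x [-77.5 -68.9 -58.4] ztop [113.6 116.5]
  seg -60 60 10 x [-77.3 -73.2 -69.6] ztop [114.  117.1]
  seg 60 140 231 x [-77.  -68.4 -58.1] ztop [114.1 116.7]
```

>>> jog_arm([
  [0, [0, 0.003, 0], [0, 0, 0]],
  [0, [0, 0.002, 0], [0, 0, 0]],
  [0, [0, 0.0015, 0], [0, 0, 0]],
  [0, [0, 0, 0], [0, 0, 0]],
  [0, [0, 0, 0], [0, 0, 0]],
])

```text
clock: 9.72
tcp_pos: [0.5133, -0.0014, 0.0984]
orientation: [-1.564, -0.166, 0.166]
contact_force: [0.7, -0.7, -1.2]
grip_width: 0.0134
```

>>> jog_arm([
  [0, [0, 0.001, 0], [0, 0, 0]],
  [0, [0, 0.001, 0], [0, 0, 0]],
  [0, [0, 0, 0], [0, 0, 0]],
])

```text
clock: 9.97
tcp_pos: [0.5133, -0.0013, 0.0964]
orientation: [-1.564, -0.166, 0.166]
contact_force: [-0.0, -0.0, 0.3]
grip_width: 0.0133
```

>>> jog_arm([
  [0, [0, 0.001, 0], [0, 0, 0]],
  [0, [0, 0, 0], [0, 0, 0]],
  [0, [0, 0, 0], [0, 0, 0]],
])

```text
clock: 10.22
tcp_pos: [0.5134, -0.0013, 0.0963]
orientation: [-1.564, -0.166, 0.166]
contact_force: [-3.0, 0.0, 8.7]
grip_width: 0.0134
```

```bash
python3 - <<'E'
from h import *
np.set_printoptions(precision=1,suppress=True)
o=r.get_obs(); print((o['tcp_pos']*1000),o['contact_force'])
grab('scene','scene8');grab('top','top8')
barmeas('scene8',85,125);barmeas('top8',85,125)
E
```

```text
[513.4  -1.3  96.3] [-3.   0.   8.7]
scene8 973 y -119.16961591065137 118.75765234178577 z [ 94.6  99.7 103.  104.1 105.5]
  seg -140 -60 271 x [-78.2 -63.2 -57. ] ztop [103.3 104.9]
  seg -60 60 460 x [-76.7 -61.1 -56.8] ztop [102.7 104.8]
  seg 60 140 242 x [-76.5 -61.9 -56.5] ztop [103.3 105.2]
top8 404 y -121.4012644115071 118.059013292007 z [ 98.3 102.8 104.8 106.5 108.8]
  seg -140 -60 167 x [-78.1 -69.  -58.6] ztop [104.8 108.2]
  seg -60 60 9 x [-76.8 -72.9 -69.8] ztop [105.9 108.7]
  seg 60 140 228 x [-77.3 -68.6 -58.3] ztop [104.8 107.7]
```

There is 8.7 N of contact and the bar top is at ~104 mm, so it is seated in both notches. Releasing and backing straight up.

>>> jog_arm([
  [0, [0, -0.0007, 0], [0, 0, 0]],
  [0.15, [0, 0, 0], [0, 0, 0]],
  [0.3, [0, 0, 0], [0, 0, 0]],
  [0.5, [0, 0, 0], [0, 0, 0]],
  [0.5, [0, 0, 0], [0, 0, 0]],
  [0.5, [0, -0.01, 0], [0, 0, 0]],
  [0.5, [0, -0.02, 0], [0, 0, 0]],
  [0.5, [0, -0.025, 0], [0, 0, 0]],
  [0.5, [0, -0.025, 0], [0, 0, 0]],
  [0.5, [0, 0, 0], [0, 0, 0]],
])

```text
clock: 11.15
tcp_pos: [0.5165, -0.0012, 0.1814]
orientation: [-1.564, -0.172, 0.159]
contact_force: [0.1, -0.4, 0.6]
grip_width: 0.043
```

```bash
python3 - <<'E'
from h import *
np.set_printoptions(precision=1,suppress=True)
o=r.get_obs(); M=rot(o['orientation']);print((o['tcp_pos']*1000),o['contact_force'],o['grip_width'],cab(o['tcp_pos'])*1000,np.degrees(np.arctan2(M[1,2],M[0,2])))
grab('scene','scene9');grab('top','top9');grab('wrist','wrist9')
barmeas('scene9',85,125);barmeas('top9',85,125)
f=load('scene9');K=cab(cloud(f))*1000
fin=K[(K[...,2]>118)&(K[...,2]<156)&(abs(K[...,0]+6)<25)&(abs(K[...,1])<25)]
print('fin',len(fin),np.percentile(fin,[2,50,98],axis=0))
f=load('scene0');K=cab(cloud(f))*1000
fin=K[(K[...,2]>118)&(K[...,2]<156)&(abs(K[...,0]+6)<25)&(abs(K[...,1])<25)]
print('fin0',len(fin),np.percentile(fin,[2,50,98],axis=0))
E
```

```text
[516.5  -1.2 181.4] [ 0.1 -0.4  0.6] 0.042976649479915856 [-65.   -1.1 181.4] 102.0846298701762
scene9 976 y -119.17966953554333 118.56066710398066 z [ 94.5  99.6 103.1 104.2 105.5]
  seg -140 -60 269 x [-78.  -62.9 -57.5] ztop [103.1 105. ]
  seg -60 60 469 x [-76.  -61.1 -56.6] ztop [102.9 105. ]
  seg 60 140 238 x [-76.3 -62.  -56.6] ztop [103.3 105. ]
top9 370 y -120.76175466297677 118.01608035752233 z [ 99.9 103.1 104.7 106.1 108.6]
  seg -140 -60 114 x [-78.2 -69.2 -58.8] ztop [104.7 107.7]
  seg -60 60 18 x [-76.5 -67.5 -57.9] ztop [104.5 107.1]
  seg 60 140 238 x [-77.3 -68.1 -58.5] ztop [104.7 107.8]
fin 156 [[-15.1  -5.3 120.1]
 [  3.4   0.  142.7]
 [  7.2   6.8 154.1]]
fin0 159 [[-15.3  -5.4 119. ]
 [  3.4  -0.6 141.7]
 [  7.6   6.8 154.4]]
```

View pics/wrist9.png

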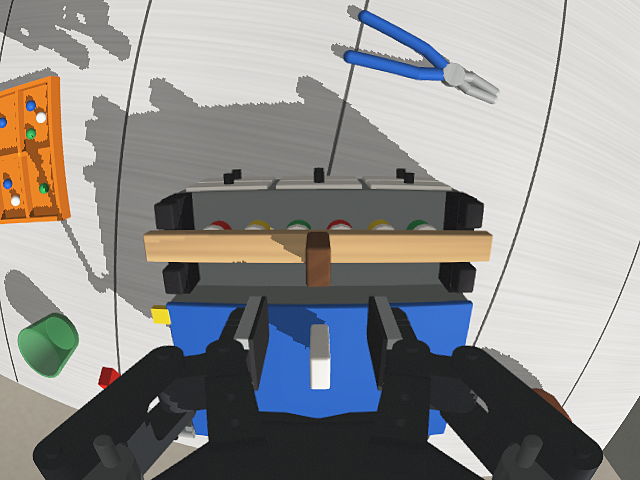

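View pics/scene9.png

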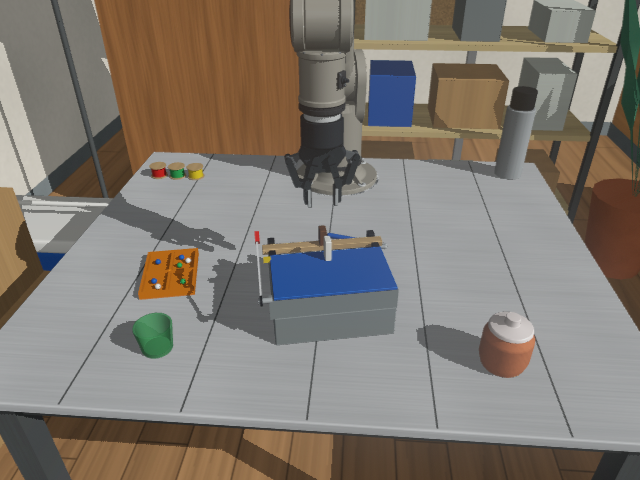

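The wrist and scene views show the bar resting in both notches and free of the gripper: wrist (145–492, ~247). It measures x −68, y about −1 and level in cabinet axes. The white fin is at (320,355), next to approach.

>>> jog_arm([
  [0.5, [0.015, 0, 0.0015], [0, 0, 0]],
  [0.5, [0.025, 0, 0], [0, 0, 0]],
  [0.5, [0.02, 0, 0], [0, 0, 0]],
  [0.5, [0, 0, 0], [0, 0, 0]],
  [0.5, [0, 0, 0], [0, 0, 0]],
], force=60)

```text
clock: 11.72
tcp_pos: [0.5713, 0.0129, 0.1747]
orientation: [-1.565, -0.164, 0.168]
contact_force: [-1.3, 0.6, -0.5]
grip_width: 0.0425
```

```bash
python3 - <<'E'
from h import *
np.set_printoptions(precision=2,suppress=True)
o=r.get_obs(); M=rot(o['orientation']);print(o['contact_force'],o['grip_width'],cab(o['tcp_pos'])*1000,np.degrees(np.arctan2(M[1,2],M[0,2])),M[:,1],o['joints'])
grab('wrist','wrist10')
E
```

```text
[-1.34  0.59 -0.53] 0.04248409795392671 [ -8.5    1.03 174.68] 102.1362545945753 [-0. -0. -1.] [-0.22  0.36  0.11  1.86 -0.05  0.93  1.69]
```

View pics/wrist10.png

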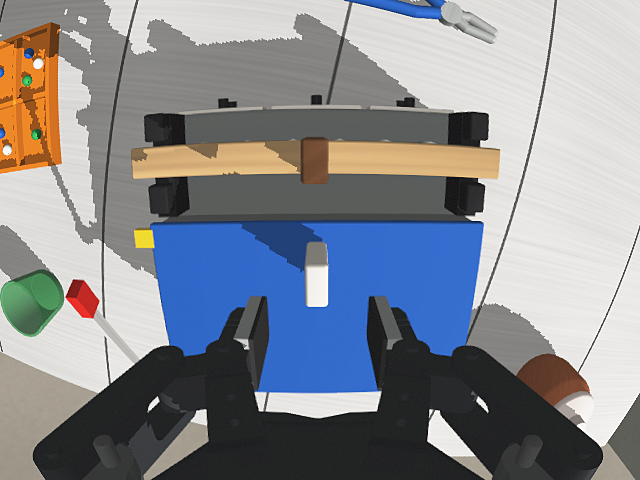

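>>> jog_arm([
  [0.5, [0.002, 0.015, -0.0005], [0, 0, 0]],
  [0.5, [0, 0.02, 0], [0, 0, 0]],
  [0.5, [0, 0.018, 0], [0, 0, 0]],
  [0.5, [0, 0.012, 0], [0, 0, 0]],
  [0.5, [0, 0.005, 0], [0, 0, 0]],
  [0.5, [0, 0, 0], [0, 0, 0]],
  [0.5, [0, 0, 0], [0, 0, 0]],
])

```text
clock: 12.35
tcp_pos: [0.5737, 0.0125, 0.1065]
orientation: [-1.564, -0.166, 0.166]
contact_force: [-0.9, -0.1, -0.0]
grip_width: 0.0426
```

```bash
python3 - <<'E'
from h import *
np.set_printoptions(precision=2,suppress=True)
o=r.get_obs(); M=rot(o['orientation']);print(o['contact_force'],o['grip_width'],cab(o['tcp_pos'])*1000)
grab('wrist','wrist11')
E
```

```text
[-0.86 -0.13 -0.03] 0.042638698024753265 [ -6.19   0.1  106.53]
```

View pics/wrist11.png

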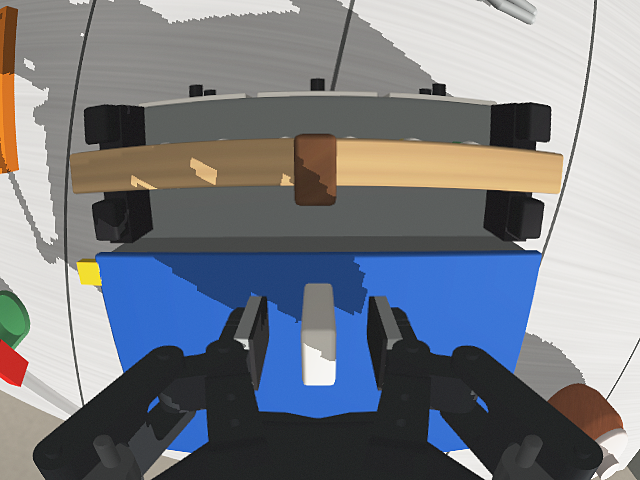

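The fin at (320,335) is centred between the pads. Going 2 mm lower and closing.

>>> jog_arm([
  [0.5, [0, 0.002, 0], [0, 0, 0]],
  [0, [0, 0, 0], [0, 0, 0]],
  [0, [0, 0, 0], [0, 0, 0]],
  [0, [0, 0, 0], [0, 0, 0]],
  [0, [0, 0, 0], [0, 0, 0]],
  [0, [0, 0, 0], [0, 0, 0]],
  [0, [0, 0, 0], [0, 0, 0]],
  [0, [0, 0, 0], [0, 0, 0]],
], force=60)

```text
clock: 13.07
tcp_pos: [0.5739, 0.0128, 0.1046]
orientation: [-1.564, -0.166, 0.166]
contact_force: [-1.6, -0.4, 4.6]
grip_width: 0.0111
```

```bash
python3 - <<'E'
from h import *
np.set_printoptions(precision=3,suppress=True)
o=r.get_obs(); M=rot(o['orientation']);print(o['contact_force'],o['grip_width'],cab(o['tcp_pos'])*1000)
grab('wrist','wrist12')
for n in('scene0','top0'):
    f=load(n);K=cab(cloud(f))*1000;hsv=cv2.cvtColor(f['image'],cv2.COLOR_RGB2HSV); H,S,V=[hsv[...,i].astype(int) for i in range(3)]
    near=(abs(K[...,1]+122)<18)&(K[...,2]>95)
    red=((H<6)|(H>174))&(S>150)&near
    arm=(S<50)&(V>110)&near&(K[...,1]<-118)&(K[...,2]>115)
    for nm,m in(('red',red),('arm',arm)):
        q=K[m]; a=np.arctan2(q[:,2]-108,100-q[:,0]); print(n,nm,m.sum(),np.median(a),a.mean(),a.std(),np.hypot(q[:,2]-108,100-q[:,0]).mean(),'y',np.median(q[:,1]))
        if nm=='arm' and len(q)>20:
            d=np.linalg.svd((q-q.mean(0))[:,[0,2]],full_matrices=0)[2][0]; print('slope',np.arctan2(-d[1],d[0])%np.pi, q.mean(0))
    ye=(H>20)&(H<32)&(S>150)&(V>120)&(abs(K[...,1]+112)<18)&(K[...,2]>95)&(K[...,0]<0)
    q=K[ye]; print('yel',len(q),q.mean(0),q.min(0),q.max(0))
    q=K[red]; print('red box',q.mean(0),q.min(0),q.max(0))
E
```

```text
[-1.623 -0.377  4.576] 0.011050679814248014 [ -5.917   0.354 104.552]
scene0 red 38 0.5851315619037637 0.5870698853417139 0.014065919395508494 121.16445921143891 y -126.50518818262523
scene0 arm 94 0.5900522759686003 0.6125446874116967 0.06565002773006187 60.12304453791581 y -128.1221820913976
slope 0.5395942457568359 [  50.113 -128.141  141.453]
yel 33 [ -17.955 -112.565  110.019] [ -24.18  -117.387  106.159] [ -12.57  -107.444  112.753]
red box [  -0.89  -126.737  175.075] [ -12.666 -129.961  169.224] [   9.436 -123.778  179.552]
top0 red 37 0.5933851611003961 0.5813112405734708 0.03228166291848404 124.29589408703595 y -128.2550496467722
top0 arm 63 0.6127290880062293 0.6564123621304322 0.18764501102804673 56.945328524328865 y -128.42944672680323
slope 0.5403864280300983 [  53.423 -128.583  140.351]
yel 24 [ -20.107 -113.664  111.432] [ -25.149 -118.816  107.609] [ -14.953 -108.195  115.727]
red box [  -3.863 -127.59   176.159] [ -13.133 -131.212  168.916] [   6.697 -123.918  182.586]
```

View pics/wrist12.png

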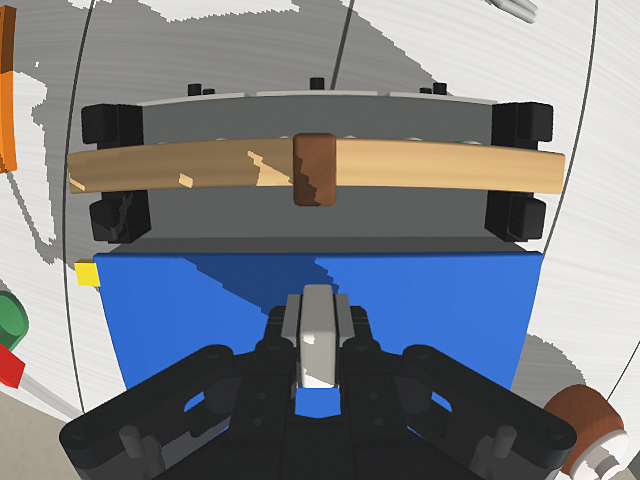

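The fin is held: width 11.1 mm, both pads on it at about (318,330). Now lifting along the hinge arc, 3° per row with a matching 5.55 mm lift.

>>> jog_arm([
  [0, [0, -0.0018, 0], [0, 0, 1]],
  [0, [0, -0.0037, 0], [0, 0, 2]],
  [0, [0, -0.0055, 0], [0, 0, 3]],
  [0, [0, -0.0055, 0], [0, 0, 3]],
  [0, [0, 0, 0], [0, 0, 0]],
  [0, [0, 0, 0], [0, 0, 0]],
])

```text
clock: 13.62
tcp_pos: [0.5743, 0.0129, 0.1204]
orientation: [-1.577, -0.042, 0.291]
contact_force: [-2.7, 0.7, 5.1]
grip_width: 0.0112
```

```bash
cat >> h.py <<'E'
def lidmeas(tag):
    for n in('scene','top'):
        f=grab(n,n+tag);K=cab(cloud(f))*1000;hsv=cv2.cvtColor(f['image'],cv2.COLOR_RGB2HSV); H,S,V=[hsv[...,i].astype(int) for i in range(3)]
        near=(K[...,2]>95)&(K[...,0]<40)&(K[...,0]>-40)
        red=((H<6)|(H>174))&(S>150)&near&(abs(K[...,1]+128)<14)
        ye=(H>20)&(H<32)&(S>150)&(V>110)&near&(abs(K[...,1]+113)<16)
        for nm,m in(('red',red),('yel',ye)):
            q=K[m]
            if len(q):
                c=q.mean(0); v,u=np.where(m); print(n,nm,len(q),'ang',np.arctan2(c[2]-108,100-c[0]).round(4),c.round(1),'px',u.mean().round(1),v.mean().round(1))
        bl=(H>100)&(H<130)&(S>150)&(K[...,2]>100)&(K[...,0]<98)&(K[...,0]>-40)&(abs(K[...,1])<105)
        q=K[bl]
        if len(q)>50:
            ag=cv2.fitLine(q[:,[0,2]].astype(np.float32),cv2.DIST_HUBER,0,.1,.1).ravel(); print(n,'lid plane slope ang',np.arctan2(-ag[1]*np.sign(ag[0]),abs(ag[0])).round(4),len(q))
    o=r.get_obs();M=rot(o['orientation']);t=M[:,1];print('tool tilt',np.arctan2(-t@CX,-t[2]).round(4),'tcp',(cab(o['tcp_pos'])*1000).round(1),'F',o['contact_force'].round(1),'w',o['grip_width'],'j',o['joints'].round(2),o['clock'])
E
python3 -c "
from h import *
lidmeas('13')"
```

```text
scene red 38 ang 0.5807 [  -1.6 -126.7  174.6] px 256.7 235.6
scene yel 41 ang 0.1646 [ -18.2 -112.4  127.6] px 265.9 251.4
scene lid plane slope ang 0.147 5534
top red 38 ang 0.574 [  -4.  -127.8  175.2] px 364.9 217.6
top yel 27 ang 0.1746 [ -18.6 -114.   128.9] px 358.3 229.5
top lid plane slope ang 0.1458 1636
tool tilt 0.1575 tcp [ -5.5   0.4 120.4] F [-2.7  0.2  2.8] w 0.011685754293354904 j [-0.22  0.51  0.11  1.78 -0.05  1.02  1.69] 13.7167
```

>>> jog_arm([
  [0, [0, -0.0037, 0], [0, 0, 2]],
  [0, [0, -0.0055, 0], [0, 0, 3]],
  [0, [0, -0.0055, 0], [0, 0, 3]],
  [0, [0, -0.0055, 0], [0, 0, 3]],
  [0, [0, -0.0055, 0], [0, 0, 3]],
  [0, [0, -0.0055, 0], [0, 0, 3]],
  [0, [0, -0.0037, 0], [0, 0, 2]],
  [0, [0, 0, 0], [0, 0, 0]],
  [0, [0, 0, 0], [0, 0, 0]],
])

```text
clock: 14.47
tcp_pos: [0.5839, 0.015, 0.1539]
orientation: [-1.582, 0.223, 0.55]
contact_force: [-5.1, 0.9, 5.5]
grip_width: 0.0112
```

```bash
python3 -c "
from h import *
lidmeas('14');grab('wrist','wrist14')"
```

```text
scene red 27 ang 0.5872 [-1.000e-01 -1.262e+02  1.746e+02] px 257.0 236.0
scene yel 34 ang 0.5049 [  -5.4 -111.2  166.3] px 265.6 237.6
scene lid plane slope ang 0.4821 7028
top red 34 ang 0.5777 [  -3.8 -128.   175.7] px 365.0 217.5
top lid plane slope ang 0.4812 1072
tool tilt 0.4905 tcp [  4.3   0.4 153.8] F [-4.9  0.7  4.7] w 0.011050746078575362 j [-0.24  0.69  0.14  1.47 -0.04  1.48  1.69] 14.5667
```

View pics/scene14.png

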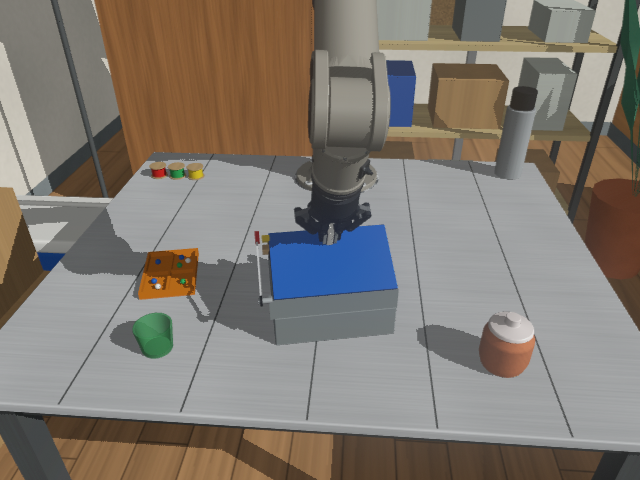

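>>> jog_arm([
  [0, [0, -0.0037, 0], [0, 0, 2]],
  [0, [0, -0.0037, 0], [0, 0, 2]],
  [0, [0, 0, 0], [0, 0, 0]],
  [0, [0, 0, 0], [0, 0, 0]],
  [0, [0, 0, 0], [0, 0, 0]],
])

```text
clock: 15.03
tcp_pos: [0.5873, 0.0158, 0.1604]
orientation: [-1.578, 0.279, 0.604]
contact_force: [-5.4, 0.4, 5.5]
grip_width: 0.0112
```

```bash
python3 -c "
from h import *
lidmeas('15');grab('wrist','wrist15')
a=load('scene15')['image'][220:310,240:300];b=load('top15')['image'][170:250,330:390];
c=load('scene0')['image'][220:310,240:300]
cv2.imwrite('pics/crop15.png',np.hstack([cv2.resize(x,(266,400),interpolation=cv2.INTER_NEAREST) for x in (a,b,c)])[:,:,::-1])"
```

```text
scene red 27 ang 0.5858 [  -0.2 -126.2  174.5] px 257.0 236.0
scene yel 36 ang 0.5726 [  -1.4 -111.4  173.4] px 265.3 235.5
scene lid plane slope ang 0.552 7209
top red 35 ang 0.5853 [  -3.7 -127.8  176.7] px 364.9 217.4
top lid plane slope ang 0.5506 980
tool tilt 0.5604 tcp [  7.8   0.4 160.4] F [-5.3  1.4  5.1] w 0.011706901655521192 j [-0.24  0.73  0.14  1.41 -0.04  1.57  1.69] 15.1333
```

View pics/crop15.png

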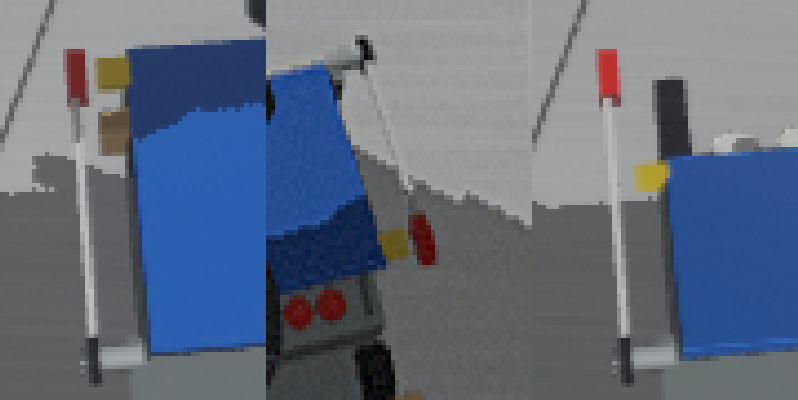

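View pics/wrist15.png

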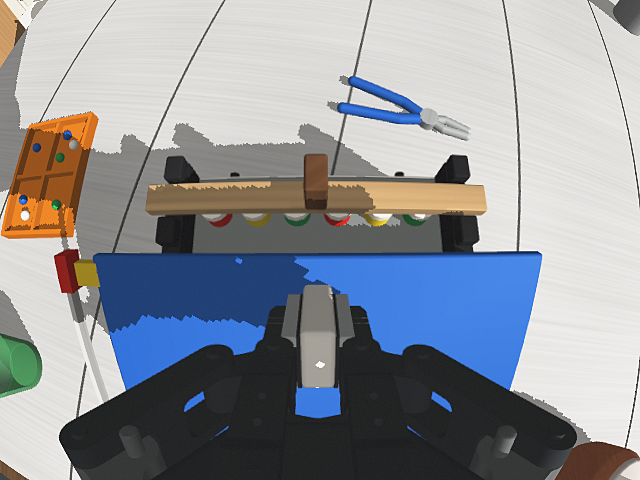

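```bash
cat >> h.py <<'E'
def dirs(f,u,v,fish):
    x=(u-f['cx'])/f['fx'];y=(v-f['cy'])/f['fy']
    if fish:
        rr=np.hypot(x,y); d=np.array([np.sin(rr)*x/rr,np.sin(rr)*y/rr,np.cos(rr)])
    else: d=np.array([x,y,1.])
    return rot(f['orientation'])@d
def onplane(f,u,v,Y,fish):
    d=dirs(f,u,v,fish); dc=np.array([d@CX,d@CY,d[2]]); p=cab(f['xyz']); t=(Y/1000-p[1])/dc[1]; return (p+t*dc)*1000
def ptr(names):
    for n in names:
        f=load(n);fish=n.startswith('wrist'); hsv=cv2.cvtColor(f['image'],cv2.COLOR_RGB2HSV); H,S,V=[hsv[...,i].astype(int) for i in range(3)]
        win=np.zeros(H.shape,bool)
        if fish: win[200:330,40:120]=1
        elif n[0]=='s': win[222:270,245:275]=1
        else: win[200:245,345:375]=1
        for nm,m,Y in(('red',((H<7)|(H>172))&(S>130)&(V>40),-128),('yel',(H>19)&(H<34)&(S>130)&(V>60),-113)):
            m=m&win
            k,l,s,c=cv2.connectedComponentsWithStats(m.astype(np.uint8))
            if k<2: continue
            i=1+np.argmax(s[1:,4]); u,v=c[i]; p=onplane(f,u,v,Y,fish)
            print(n,nm,s[i].tolist(),c[i].round(1),'cab',p.round(1),'rad',np.hypot(100-p[0],p[2]-108).round(1),'ang',np.arctan2(p[2]-108,100-p[0]).round(4))
E
python3 -c "
from h import *
ptr(['scene0','scene13','scene14','scene15','top0','top15','wrist12','wrist14','wrist15'])"
```

```text
scene0 red [255, 231, 4, 11, 41] [256.5 235.6] cab [ -79.  -128.   125.5] rad 179.8 ang 0.0973
scene0 yel [264, 256, 7, 7, 37] [266.6 259.1] cab [ 117.1 -113.   204.9] rad 98.4 ang 1.7458
scene13 red [255, 231, 4, 11, 41] [256.5 235.6] cab [ -79.  -128.   125.5] rad 179.8 ang 0.0973
scene13 yel [263, 248, 7, 8, 43] [265.9 251.4] cab [  93.8 -113.   203.6] rad 95.8 ang 1.5065
scene14 red [255, 232, 4, 10, 33] [256.8 236. ] cab [-107.5 -128.   106.5] rad 207.5 ang -0.0072
scene14 yel [262, 235, 7, 7, 42] [265.3 238. ] cab [ 193.7 -113.   293.3] rad 207.6 ang 2.0391
scene15 red [255, 232, 4, 10, 33] [256.8 236. ] cab [-107.5 -128.   106.5] rad 207.5 ang -0.0072
scene15 yel [262, 233, 7, 7, 45] [264.9 235.9] cab [ 142.1 -113.   263.9] rad 161.5 ang 1.8348
top0 red [362, 213, 6, 10, 42] [364.8 217.4] cab [  -3.  -128.   172.9] rad 121.7 ang 0.5623
top0 yel [355, 229, 6, 6, 29] [357.6 231.6] cab [ -20.8 -113.   115.8] rad 121.0 ang 0.0645
top15 red [363, 213, 5, 10, 37] [365.  217.6] cab [  -3.9 -128.   175.1] rad 123.7 ang 0.5733
top15 yel [355, 216, 7, 6, 29] [358.3 218.4] cab [  -3.  -113.   178.1] rad 124.6 ang 0.5978
wrist12 yel [74, 259, 26, 28, 541] [ 86.4 272.3] cab [ -21.6 -113.   110.6] rad 121.7 ang 0.0218
wrist14 red [43, 255, 34, 46, 1045] [ 59.8 276.9] cab [  -4.1 -128.   169.9] rad 121.1 ang 0.5367
wrist14 yel [74, 260, 26, 27, 538] [ 86.4 273. ] cab [  -6.9 -113.   166.5] rad 121.8 ang 0.5006
wrist15 red [54, 249, 28, 45, 802] [ 66.9 270.2] cab [  -4.  -128.   171.6] rad 121.9 ang 0.5492
wrist15 yel [74, 260, 26, 27, 542] [ 86.2 273. ] cab [  -2.5 -113.   174. ] rad 121.9 ang 0.5717
```

```bash
cat >> h.py <<'E'
def oncyl(f,u,v,rad,fish):
    d=dirs(f,u,v,fish); dc=np.array([d@CX,d@CY,d[2]]); p=cab(f['xyz'])*1000
    q=np.array([p[0]-100,p[2]-108]);e=np.array([dc[0],dc[2]]); a=e@e;b=q@e;c=q@q-rad**2; t=(-b-np.sqrt(b*b-a*c))/a
    P=p+t*dc; return P,np.arctan2(P[2]-108,100-P[0])
E
python3 -c "
from h import *
for n,r_,y_ in (('scene0',(256.5,235.6),(266.6,259.1)),('scene13',(256.5,235.6),(265.9,251.4)),('scene14',(256.8,236),(265.3,238)),('scene15',(256.8,236),(264.9,235.9)),('top0',(364.8,217.4),(357.6,231.6)),('top15',(365,217.6),(358.3,218.4))):
    f=load(n); print(n,'red',oncyl(f,*r_,120,0),'yel',oncyl(f,*y_,120,0))
a=load('wrist14')['image'][230:330,30:130];b=load('wrist15')['image'][230:330,30:130]
cv2.imwrite('pics/cropw15.png',np.hstack([cv2.resize(x,(400,400),interpolation=cv2.INTER_NEAREST) for x in (a,b)])[:,:,::-1])
a=load('scene15')['image'][222:252,245:285];c=load('scene0')['image'][222:252,245:285]
cv2.imwrite('pics/crops15.png',np.hstack([cv2.resize(x,(400,300),interpolation=cv2.INTER_NEAREST) for x in (a,c)])[:,:,::-1])
"
```

```text
scene0 red (array([  80.30548724, -125.93805038,  226.37282698]), np.float64(1.4059295256928799)) yel (array([ 140.19041165, -113.10984958,  221.06958394]), np.float64(1.9123167551561875))
scene13 red (array([  80.30548724, -125.93805038,  226.37282698]), np.float64(1.4059295256928799)) yel (array([ 125.56706539, -113.20302596,  225.24472341]), np.float64(1.7855009862778044))
scene14 red (array([  81.98361812, -125.49763686,  226.63983304]), np.float64(1.4200899747201998)) yel (array([  91.45426286, -112.36698418,  227.69532312]), np.float64(1.4995215188207642))
scene15 red (array([  81.98361812, -125.49763686,  226.63983304]), np.float64(1.4200899747201998)) yel (array([  83.98927383, -112.70214107,  226.92710645]), np.float64(1.4369745468297932))
top0 red (array([  -2.54264467, -128.48739931,  170.32981649]), np.float64(0.546166375841475)) yel (array([ -19.97773939, -113.84626841,  110.31128745]), np.float64(0.01926191980907505))
top15 red (array([  -2.9483577 , -128.90915373,  169.65740545]), np.float64(0.5396219662511988)) yel (array([  -1.75550569, -113.9944558 ,  171.60673756]), np.float64(0.5586667771615134))
```

View pics/cropw15.png

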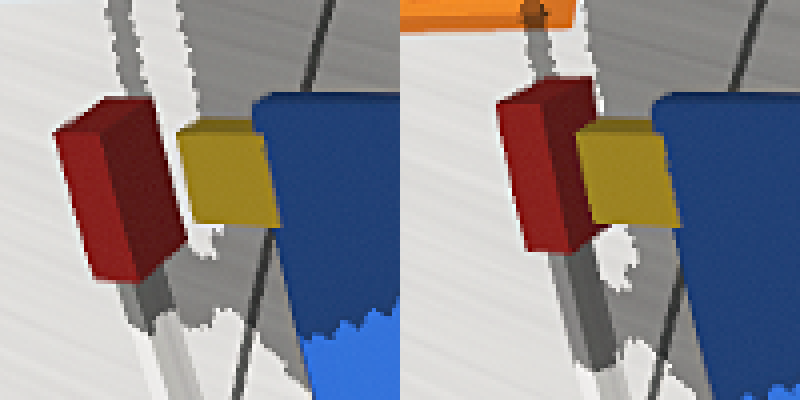

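View pics/crops15.png

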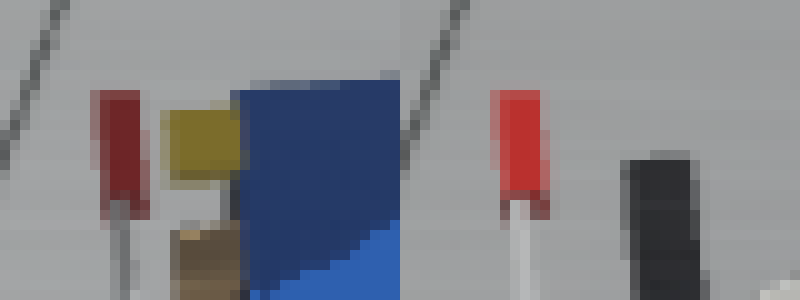

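```bash
cat > arm.py <<'E'
from h import *
import sys
np.set_printoptions(precision=4,suppress=True)
for n in sys.argv[1:]:
    f=load(n); fish=n[0]=='w'; C=rot(f['orientation'])
    if fish:
        v,u=np.mgrid[:480,:640]; x=(u-f['cx'])/f['fx'];y=(v-f['cy'])/f['fy'];rr=np.hypot(x,y); z=f['range_z'];k=np.tan(rr)/np.maximum(rr,1e-9)
        P=np.stack([x*k*z,y*k*z,z],-1)@C.T+f['xyz']
    else: P=cloud(f)
    K=cab(P)*1000; hsv=cv2.cvtColor(f['image'],cv2.COLOR_RGB2HSV); H,S,V=[hsv[...,i].astype(int) for i in range(3)]
    ok=(f['range_z']>0)
    R0=np.hypot(100-K[...,0],K[...,2]-108)
    red=((H<7)|(H>172))&(S>130)
    arm=ok&(K[...,1]<-120)&(K[...,1]>-136)&(K[...,2]>112)&(R0<108)&(R0>15)&(S<70)&~red&(K[...,0]>-10)&(K[...,0]<95)
    q=K[arm]
    if len(q)>15:
        l=cv2.fitLine(q[:,[0,2]].astype(np.float32),cv2.DIST_HUBER,0,.1,.1).ravel(); a=np.arctan2(-l[1],l[0]); a=(a+np.pi/2)%np.pi-np.pi/2
        ar=np.arctan2(q[:,2]-108,100-q[:,0]); far=R0[arm]>60
        off=(100-l[2])*np.sin(a)-(l[3]-108)*np.cos(a)
        print(n,'arm',len(q),'slope',a.round(4),'line offset from hinge',-off.round(2),'polar(far)',np.median(ar[far]),'z',q[:,2].min(),q[:,2].max())
    red&=ok&(K[...,1]<-118)&(K[...,1]>-136)&(K[...,2]>140)
    ye=(H>19)&(H<34)&(S>130)&ok&(abs(K[...,1]+113)<8)&(K[...,2]>100)
    lid=(H>100)&(H<130)&(S>150)&ok&(K[...,2]>100)&(abs(K[...,1])<106)&(K[...,0]>-45)&(K[...,0]<97)
    for nm,m in(('red',red),('yel',ye),('lid',lid)):
        q=K[m]
        if len(q)<8: continue
        ar=np.arctan2(q[:,2]-108,100-q[:,0]); R=R0[m]
        extra=''
        if nm=='lid':
            l=cv2.fitLine(q[:,[0,2]].astype(np.float32),cv2.DIST_HUBER,0,.1,.1).ravel(); a=np.arctan2(-l[1]*np.sign(l[0]),abs(l[0])); extra='slope %.4f off %.2f'%(a, -((100-l[2])*np.sin(a)-(l[3]-108)*np.cos(a)))
        # tangential heights relative to angle .555
        t=.555; h=(q[:,2]-108)*np.cos(t)-(100-q[:,0])*np.sin(t); rad=(q[:,2]-108)*np.sin(t)+(100-q[:,0])*np.cos(t)
        print(n,nm,len(q),'polar pct',np.percentile(ar,[5,50,95]),'height@.555',np.percentile(h,[3,50,80,97]),'rad',np.percentile(rad,[3,97]),extra)
E
python3 arm.py scene0 top0 scene15 top15 wrist14 wrist15
python3 - <<'E'
from h import *
o=lambda f,u,v,rad:None
def far(f,u,v,rad):
    d=dirs(f,u,v,0); dc=np.array([d@CX,d@CY,d[2]]); p=cab(f['xyz'])*1000
    q=np.array([p[0]-100,p[2]-108]);e=np.array([dc[0],dc[2]]);a=e@e;b=q@e;c=q@q-rad**2;t=(-b+np.sqrt(b*b-a*c))/a
    P=p+t*dc;return P.round(1),np.arctan2(P[2]-108,100-P[0]).round(4)
for n,r_,y_ in (('scene0',(256.5,235.6),(266.6,259.1)),('scene13',(256.5,235.6),(265.9,251.4)),('scene14',(256.8,236),(265.3,238)),('scene15',(256.8,236),(264.9,235.9))):
    f=load(n);print(n,far(f,*r_,120),far(f,*y_,120))
E
```

```text
scene0 arm 89 slope 0.5443 line offset from hinge 2.75 polar(far) 0.5753157339011168 z 113.49878331133945 165.98753243861154
scene0 red 41 polar pct [0.5701 0.5851 0.6141] height@.555 [1.0265 3.6608 4.8596 6.8327] rad [110.8389 130.7679] 
scene0 yel 36 polar pct [-0.0073  0.0212  0.0343] height@.555 [-63.6719 -60.3107 -59.2312 -57.4212] rad [ 96.19  107.265] 
scene0 lid 4626 polar pct [0.0165 0.0499 0.3524] height@.555 [-62.2391 -28.0283 -10.0785  -0.75  ] rad [  6.6143 105.8608] slope -0.0017 off 3.04
top0 arm 56 slope 0.5244 line offset from hinge 4.74 polar(far) 0.5921665161963534 z 116.50559101370584 163.56040533555793
top0 red 42 polar pct [0.5082 0.5922 0.6183] height@.555 [-5.992   4.5105  6.3387  7.7941] rad [111.9189 130.7088] 
top0 yel 28 polar pct [-0.0026  0.0265  0.062 ] height@.555 [-65.3995 -59.7867 -58.3421 -55.0696] rad [ 98.8463 108.8305] 
top0 lid 4941 polar pct [0.0033 0.0601 0.4058] height@.555 [-63.594  -31.5563 -11.5978  -0.082 ] rad [  8.1406 109.2883] slope -0.0018 off 4.02
scene15 arm 89 slope 0.5414 line offset from hinge 3.02 polar(far) 0.5774134118344517 
[... 1688 characters left out ...]
 pct [0.5621 0.5783 0.5861] height@.555 [-0.2111  2.8358  3.3574  3.8696] rad [115.8991 127.5984] 
wrist15 lid 40435 polar pct [0.5689 0.5808 0.6044] height@.555 [1.371  2.7577 3.2758 3.9194] rad [ 55.801  131.1745] slope 0.5496 off 3.32
scene0 (array([   1.4, -127. ,  176.5]), np.float64(0.6071)) (array([ -20. , -112.3,  108.9]), np.float64(0.0079))
scene13 (array([   1.4, -127. ,  176.5]), np.float64(0.6071)) (array([ -18.4, -112.5,  127.6]), np.float64(0.1644))
scene14 (array([   0.4, -126.5,  174.9]), np.float64(0.5913)) (array([  -5.2, -111.8,  165.7]), np.float64(0.5018))
scene15 (array([   0.4, -126.5,  174.9]), np.float64(0.5913)) (array([  -0.9, -112.2,  173. ]), np.float64(0.5725))
```

The zoomed wrist view shows the yellow pointer level with the red block and the bar untouched. The mark arm's slope is ≈0.541–0.545 from wrist and scene depth, and the lid's is ≈0.551. A final 0.3° trim down should bring them together.

>>> jog_arm([
  [0, [0, 0.0006, 0], [0, 0, -0.3]],
  [0, [0, 0, 0], [0, 0, 0]],
  [0, [0, 0, 0], [0, 0, 0]],
  [0, [0, 0, 0], [0, 0, 0]],
  [0, [0, 0, 0], [0, 0, 0]],
  [0, [0, 0, 0], [0, 0, 0]],
])

```text
clock: 15.68
tcp_pos: [0.587, 0.0157, 0.1599]
orientation: [-1.579, 0.274, 0.599]
contact_force: [-4.9, 0.1, 4.3]
grip_width: 0.0115
```

```bash
python3 -c "
from h import *
lidmeas('16');grab('wrist','wrist16'); barmeas('scene16',85,125); barmeas('top16',85,125)
a=load('scene16');print(r.get_obs()['qvel'].round(3))
"; python3 arm.py wrist16 scene16 | grep -E 'arm|lid'
```

```text
scene red 28 ang 0.5817 [  -0.4 -126.2  174. ] px 257.0 236.2
scene yel 35 ang 0.5678 [  -1.8 -111.3  173. ] px 265.4 235.6
scene lid plane slope ang 0.5449 7176
top red 35 ang 0.5842 [  -3.7 -127.8  176.6] px 364.9 217.4
top lid plane slope ang 0.5455 992
tool tilt 0.555 tcp [  7.5   0.5 159.9] F [-5.   0.1  4.1] w 0.01147749702707606 j [-0.24  0.72  0.14  1.41 -0.04  1.56  1.69] 15.7833
scene16 53 y -118.13857972602696 -106.91735050183148 z [ 96.58868053 100.84679065 103.2489072  104.125225   105.50811569]
  seg -140 -60 53 x [-77.38423263 -62.68892381 -58.06839194] ztop [103.2489072  105.02063713]
top16 390 y -120.34472651564668 -21.923407241852935 z [ 97.99999991 103.14382644 104.73695684 106.39704866 108.55834954]
  seg -140 -60 247 x [-77.82887368 -69.00203781 -59.01811577] ztop [104.51849283 107.6294254 ]
  seg -60 60 143 x [-77.53977512 -69.21391082 -59.28650296] ztop [104.9837576  107.80421841]
[ 0.001 -0.001  0.     0.    -0.001  0.001 -0.   ]
wrist16 arm 1245 slope 0.5428 line offset from hinge 1.58 polar(far) 0.5622996719264878 z 124.4950105090501 166.91916890934195
wrist16 lid 40400 polar pct [0.5633 0.5753 0.5992] height@.555 [0.7289 2.1889 2.7251 3.3931] rad [ 55.8653 131.1616] slope 0.5440 off 3.34
scene16 arm 86 slope 0.5295 line offset from hinge 3.59 polar(far) 0.5708824799160019 z 118.36843965509469 166.1234189828512
scene16 lid 7156 polar pct [0.5479 0.5873 0.7994] height@.555 [-0.8472  1.981   3.2423  4.756 ] rad [  8.4298 122.3364] slope 0.5450 off 2.56
```

View pics/wrist16.png

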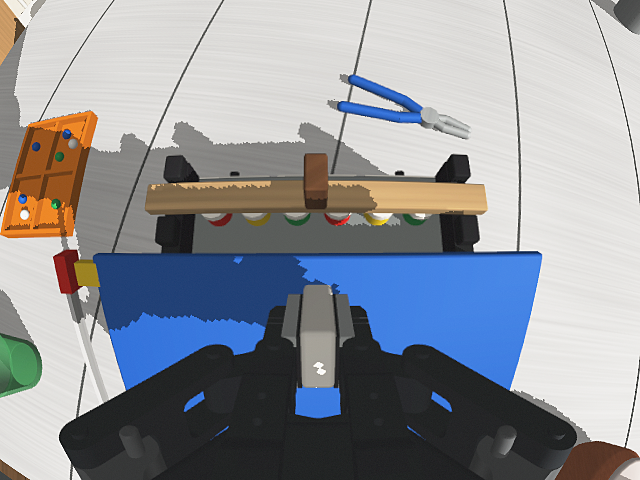

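View pics/top16.png

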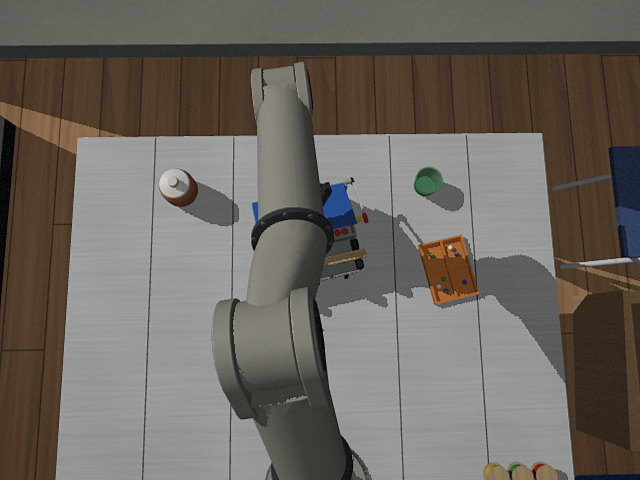

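The pointer and red tip sit side by side at wrist (87,273) and (67,271), with lid slope 0.544 against mark arm 0.543. The bar is still in place, the arm is still and the bystanders look unmoved. Handing in.

```bash
python3 -c "
from h import *
print(r.hand_in()); o=r.get_obs(); print(o['clock'],o['grip_width'],o['tcp_pos'])"
```

```text
the job is handed in; nothing more can be done
None
the job is handed in; nothing more can be done
```

The bar is laid across both cheek notches and released, and I handed in at about 15.8 s with the gripper holding the lid at the red mark.

**Bar:** I lowered it until about 9 N of contact, then let go. After release it measured x about −68 mm and y about −1 mm in cabinet axes, level, with its top at about 104 mm. In the last views it was still there, although the arm hid part of it from the scene and top cameras.

**Lid:** The final slope was about 0.544–0.545 rad in all three cameras. The mark arm's slope was 0.543 in the wrist view, and the pointer and red tip sat side by side there. The arm was still, with the fin held at 60 N.

**Checks that disagreed or failed:**
- **First grasp:** it missed. Both the wrist and scene cameras showed the fingertips about 35 mm higher than the interface text implies, so I allowed for that in every later grasp. Nothing was disturbed.
- **Mark angle:** readings ranged from about 0.52 to 0.56 rad by arm slope. The scene camera gave 0.53 rad in the last check and 0.54 rad earlier. The depth centres of the red tip read about 0.014 rad above the pointer. I put that down to the red block being thicker, and trusted the wrist slope comparison.
- **Bystanders:** I checked the jar, dish, tray and pliers only by eye in the last pictures; they looked unmoved.

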